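Fit the grinding cup to the bench sample mill

TASK

Fit the empty steel grinding cup to the sample mill: bring it up under the drive head and around the rotor, feel for the place where its lugs enter the bayonet collar, press it up against the seal and turn it until the lugs drop into their notches with the handle towards the mill's front, then let go of it hanging there locked. Handle it gently: do not force the cup against the collar, do not knock the rotor, and leave the other things on the bench alone.

Things in the scene. Friction and masses are not known exactly. Their poses are not given: they have to be found in the camera images.
- cup_handle (a point): Centre of the light grey handle of the grinding cup, 108 mm from the cup's axis, 32 mm above its underside. x runs from the handle to the cup's axis (the handle points along -x), z up. The grip is a flat-sided bar 60 mm long, 18 wide, 36 tall; pinch it across its width from above. The cup's weight and any push at its axis tip it a little in the grasp: grip as firmly as you can (40 N or more).
- cup_rim (a point): Centre of the open mouth of the grinding cup, on its axis, at the rim; axes as the handle point. The cup is a steel beaker, 66 mm outer diameter, 58 inside, 66 tall, 0.15 to 0.22 kg, standing on the bench left or right of the mill. A level steel neck 12 mm thick (22 to 34 mm above the underside) joins it to its handle.
- cup_lug (a point): Middle of the lug opposite the handle, 36 mm from the cup's axis and 11 mm below the rim. Three equal lugs stand out from the wall at 120 degree steps, to 40 mm from the axis; each is 14 mm wide and 6 mm thick, its top 8 mm and its underside 14 mm below the rim. Axes as the handle point.
- mount (a point): Centre of the mouth of the collar under the mill's drive head, 180 mm above the bench. z up; x from the mill's front to its back, so the front, where the locked handle points, is -x. The collar is a steel skirt 95 mm across, 35 mm tall. When the lugs are under a ledge instead of a gate, the cup stops with its rim 8 mm above the mouth.
- ledge_top (a point): On the mount's axis, 6 mm above the mouth: top of the hidden bayonet ring's three ledges, 71 mm inner diameter. Between them are three gates 17 mm wide (a lug has 2.5 degrees play either way). The ring is clamped in by hand after cleaning, up to 30 degrees either way off the mill's axes, unseen: feel for the gates. Ring square, they take the cup 50 degrees clockwise (from above) of square.
- notch_floor (a point): On the mount's axis, 3 mm above the mouth: floor of the notches where the lugs lock. From the gates, with the lugs above the ledges, turn 50 degrees counter-clockwise (from above); a stop ends the turn 2.5 degrees further. The lugs then sink 3 mm into the notches and cannot turn back: rim 17 mm above the mouth, handle to the front, within 33 degrees as the ring is set.
- seal_face (a point): On the mount's axis, 14 mm above the mouth: underside of the spring-loaded rubber seal, which the cup's rim meets once the lugs are in the gates. It starts to give at about 1.5 N and takes about 2.7 N when pushed up the 6 mm (rim 20 mm above the mouth) at which the lugs clear the ledges; it stops hard 9 mm up.
- mill: Bench sample mill, fixed, blue painted, C-shaped. Origin on the bench under the middle of its foot, 45 mm behind the mount's axis; x to its back, z up. Foot 200 x 150 mm, 28 high; column at the back, its face 90 mm behind the mount's axis; drive head rounded in front, 42 mm out from the axis at front and sides, from 215 to 300 mm high, with a motor cap to 322.
- rotor: The mill's steel knife rotor on its shaft in the middle of the collar: 8 mm shaft, hub and two-winged knife 36 mm across, lowest point 28 mm below the collar's mouth. Origin at the centre of the mouth. The cup has to pass from below up around it.
- mortar_mid (a point): Bystander: white porcelain mortar, 100 mm across, 52 mm tall; point at its centre half-way up. It stands on the side of the mill where the cup does not.
- pestle: Bystander: white porcelain pestle, 110 mm long, 24 mm thick, lying on the bench; origin at its thick end, its length along its z axis.
- beaker_mid (a point): Bystander: glass beaker of capillary tubes, 84 mm across, 112 mm tall; point half-way up.
- reagent_jar_mid (a point): Bystander: brown glass jar with a white cap, 60 mm across, 85 mm tall; point half-way up.
- wash_bottle_mid (a point): Bystander: white wash bottle, 68 mm across, 160 mm tall with a bent spout to 200 mm; point half-way up.
- petri_dish_mid (a point): Bystander: covered petri dish, 92 mm across, 15 mm tall; point half-way up.
- spatula_grip (a point): Bystander: thin steel laboratory spatula, 160 mm long, 5 mm thick, lying flat; point at its middle.
Not all that is in view belongs to the job. What is shaped like the part that bears cup_handle but blue is not meant.

How it is judged:
On the way, in this order (a step that is already met when the one before it is completed fails the run):
1. the cup is lifted clear of the bench by its handle (height (world z) of cup_rim above 0.09 m and contact force between cup and the fingers above 1 N), for 0.2 s.
2. the cup is up in the collar, its rim pressed on the seal (z of cup_rim in the frame of mount above 0.0135 m and horizontal distance between cup_rim and mount below 0.005 m), for 0.1 s.
At the end, for the whole second after the job is handed in: The cup hangs by itself in the mill's collar with its lugs down in the notches: rim 14.5 to 18 mm above the collar's mouth, on the axis within 4 mm, upright within 0.06 rad, handle to the mill's front within 0.65 rad, at rest and released (z of cup_rim in the frame of mount between 0.0145 and 0.018 m and horizontal distance between cup_rim and mount below 0.004 m and angle between cup_rim's own z axis and vertical below 0.06 rad and angle between the x axis of cup_rim and the x axis of mount, either way round below 0.65 rad and x of cup_handle in the frame of mount below -0.07 m and linear speed of cup below 0.01 m/s); the robot touches nothing.
It fails at once if the cup is forced against the mill: more than 60 N in all at its lugs and rim (some 20 N at the handle when turning) (contact force between cup and mill above 60 N).
It fails at once if the rotor is knocked with more than 5 N (contact force between cup and rotor above 5 N).
It fails at once if another thing on the bench is pushed more than 30 mm (distance of any of mortar_mid, pestle, beaker_mid, reagent_jar_mid, wash_bottle_mid, petri_dish_mid, spatula_grip from where it was at the start of the episode above 0.03 m).
It also fails if it takes over 72 s, if anything falls off the work surface, if the arm or the gripper's body presses on something with over 40 N, if the wrist force passes 120 N, or if a joint passes its speed limit or range.

ROBOT

A 7-joint arm with a two-finger parallel gripper is mounted at the origin on the work surface. World frame = base frame: x ahead of the robot, y to its left, z up, the work surface at z = 0. Lengths are in m, angles in rad, forces in N, time in s.
With the tool pointing down it reaches from about 0.425 to 0.875 m from the base axis. Payload 4.7 kg.
Tool frame: the origin (TCP) lies where the fingers leave the gripper's body, on its centre line; the fingertips stand 70 mm ahead of it and the grasp point (between the pads) lies 51 mm ahead of it; z points along the fingers, y is the line along which they close (so a half turn about z gives the same grasp; the last joint's range is limited). The gripper opens to 87 mm and grips with 3 to 60 N. Pads are 19 mm wide; open, the fingers measure 117 mm over their backs; the gripper's body (75 mm by 190 mm) begins 51 mm behind the grasp point.
Start: joints at [1.279, 0.321, -0.07, 1.45, 0.023, 1.371, -0.057], TCP at [0.196, -0.62, 0.292] pointing down, gripper open.
Joint ranges: [-2.86, 2.86], [-0.3, 2.09], [-1.38, 1.24], [0.06, 2.45], [-1.56, 4.7], [0.09, 2.05], [-2.69, 2.69]. Speed limits (rad/s): [2.57, 2.57, 3.14, 3.14, 3.14, 3.14, 3.14].

INTERFACE

Orientations are given as a rotation vector (axis times angle).
In Python, from bench import ctrl gives the robot as it stands.
- The arm moves only by the tool play_rows, never from a script. Its argument "increments" is a list that holds one entry, the list of rows, each a list of 7 numbers: the shift along the tool's x, y, z as a fraction of full scale, then the turn, a rotation vector about the tool's x, y, z as a fraction of full scale, then the gripper command: -1 is shut, 1 is fully open, values between are in proportion. A call has 1 to 8 rows; each row is the pose to reach, as a shift and turn from the pose commanded when the call began, along the tool's axes at that moment; what a row does not reach only later rows make up. Full scale, the value 1, is 0.1 m for a shift and 90 degrees for a turn. A row lasts 1/10 s, in which the tool goes at most 50 mm and 8.59 degrees, less where a joint would pass 70% of its speed; a pose out of reach is approached as far as the arm can. A call with a number of a shift or a turn outside -1 to 1 is refused whole. A call with a gripper value outside its range is refused whole. The fingers move at their own pace and stop on an object; "squeeze" is the grip in N (left out, the last holds). Time passes only in rows, so rows that repeat a pose let the fingers close. It gives the time, the measured TCP pose, the force, the opening and the grip force at its end, in the units of the state.
- ctrl.get_state(): the state, without advancing time (a new reading comes with each control period).
- ctrl.get_image(name): name is "side" or "top" or "wrist"; returns the picture (420x560x3 uint8, red, green, blue); there is no depth.
- ctrl.get_calibration(name): a dict with "vertical_fov" (degrees; the focal length in pixels is half the picture's height over the tangent of half this angle, whatever the lens; pixels are square), "cx", "cy" (the principal point, pixels), "dist_coeffs" ([k1, k2, p1, p2, k3] as OpenCV has them; the pictures are not rectified), "R" (3x3) and "t" (3): a world point X has camera coordinates R X + t; the wrist camera has in their place "T_tool_cam" (4x4, takes a point from camera to tool coordinates, whose origin is the TCP and whose axes are the flange's). Camera axes: x right, y down, z forward; pixel columns grow to the right and rows downward; lengths in m; the calibration is good to about 2 mm. A picture is of the moment at which its call begins: read the wrist's pose just before it. get_calibration takes no time and is no camera call.
- ctrl.close_job(): hands the job in; it is judged then, once.
The state is a dict: "time": time; "joint_positions": joint angles; "qd": joint speeds; "joint_torque": joint torques, N m; "position": TCP position; "tool_rot": TCP orientation; "ft_force": force on the tool from outside, world axes, zero at the start; "torque": the same for the moment, N m; "grip_width": opening from 0.0 (shut) to 1.0 (fully open); "grip_force": force on a finger pad.
Only numpy, scipy, OpenCV 4.12 (cv2) and the standard library are available. Lean on these libraries where they do the work, as an engineer would, in place of code of your own. Each camera call takes 0.05 s, during which the arm holds its last target. There are 200 camera calls.

## Working session

There is one attempt and no reset: what is moved stays moved. The work goes in short steps, Python scripts to look and compute and a tool call to move; the robot and the scene stay as the last step left them, time stands still between calls to the robot, and variables do not carry over. Pictures are saved under pics/ and viewed, at most 10 in all, crops included, and the job is handed in when it is done.

Besides the shell and the picture viewer there is one more tool, called after "Call:" by a JSON object that holds its "op" and its "data". play_rows: Moves the arm, as the interface text tells. Shift numbers are shares of 0.1 m and turn numbers shares of 90 degrees, none past 1 either way. Its arguments: {"type":"object","properties":{"increments":{"type":"array"},"squeeze":{"type":"number"}},"required":["increments"]}

```bash
mkdir -p pics; ls; cat > h.py <<'E'
import numpy as np, cv2
from scipy.spatial.transform import Rotation as R
from bench import ctrl
def cam(name,st=None):
    c=ctrl.get_calibration(name); f=210/np.tan(np.radians(c["vertical_fov"])/2)
    K=np.array([[f,0,c["cx"]],[0,f,c["cy"]],[0,0,1.]]); d=np.array(c["dist_coeffs"],float)
    if "R" in c: Rc=np.array(c["R"]);t=np.array(c["t"])
    else:
        T=np.eye(4);T[:3,:3]=R.from_rotvec(st["tool_rot"]).as_matrix();T[:3,3]=st["position"]
        M=np.linalg.inv(T@np.array(c["T_tool_cam"]));Rc=M[:3,:3];t=M[:3,3]
    return K,d,Rc,t
def ray(C,uv):
    K,d,Rc,t=C
    p=cv2.undistortPoints(np.array(uv,float).reshape(-1,1,2),K,d).reshape(-1,2)
    v=np.c_[p,np.ones(len(p))]@Rc
    return -Rc.T@t,v
def plane(C,uv,z):
    o,v=ray(C,uv); return o+v*((z-o[2])/v[:,2])[:,None]
def proj(C,X):
    K,d,Rc,t=C
    return cv2.projectPoints(np.array(X,float).reshape(-1,1,3),cv2.Rodrigues(Rc)[0],t,K,d)[0].reshape(-1,2)
def tri(C1,u1,C2,u2):
    o1,v1=ray(C1,u1);o2,v2=ray(C2,u2);A=np.c_[v1[0],-v2[0]]
    s=np.linalg.lstsq(A,o2-o1,rcond=None)[0];a=o1+v1[0]*s[0];b=o2+v2[0]*s[1];return (a+b)/2,np.linalg.norm(a-b)
E
python3 - <<'E'
from h import *
s=ctrl.get_state();print({k:np.round(v,3).tolist() for k,v in s.items()})
for n in("side","top","wrist"):
    im=ctrl.get_image(n);cv2.imwrite(f"pics/{n}0.png",im[:,:,::-1])
for n in("side","top"):
    C=cam(n);print(n,C[0][0,0],-C[2].T@C[3],C[2][2])
print(ctrl.get_calibration("wrist"))
E
```

```text
pics
{'time': 0.0, 'joint_positions': [1.279, 0.322, -0.07, 1.452, 0.023, 1.371, -0.057], 'qd': [-0.001, 0.0, 0.0, 0.001, 0.0, 0.0, 0.0], 'joint_torque': [0.0, -49.129, -0.404, -31.253, -0.064, 0.044, 0.0], 'position': [0.196, -0.619, 0.291], 'tool_rot': [-3.103, -0.478, 0.001], 'ft_force': [0.41, 0.014, 0.04], 'torque': [-0.025, 0.038, -0.055], 'grip_force': 0.0, 'grip_width': 1.004}
side 417.9679908980575 [ 0.26973135 -0.72591117  0.95719347] [ 0.19566138  0.64893941 -0.73525116]
top 459.64141572061516 [0.39876201 0.01965224 1.22849842] [ 0.06858498 -0.01703846 -0.99749977]
{'vertical_fov': 66.59010155963874, 'cx': 283.9528464489928, 'cy': 206.75075969985176, 'dist_coeffs': array([-0.0597264,  0.       ,  0.       ,  0.       ,  0.       ]), 'T_tool_cam': array([[-8.05719373e-05, -9.69313945e-01, -2.45826094e-01,
         6.71035419e-02],
       [ 9.99999997e-01, -8.18528124e-05, -5.00705379e-06,
        -1.67662525e-04],
       [-1.52681501e-05, -2.45826094e-01,  9.69313949e-01,
        -9.28668793e-02],
       [ 0.00000000e+00,  0.00000000e+00,  0.00000000e+00,
         1.00000000e+00]])}
```

View pics/top0.png

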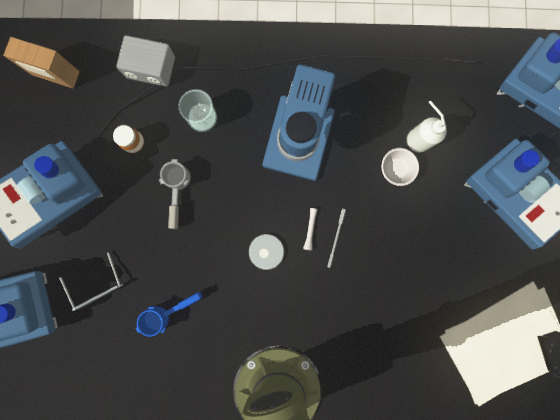

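View pics/side0.png

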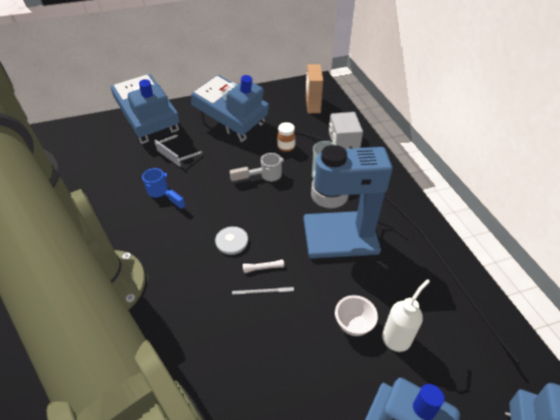

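```bash
python3 - <<'E'
from h import *
im=cv2.imread("pics/top0.png"); c=cv2.resize(im[50:260,100:360],None,fx=2.8,fy=2.8,interpolation=cv2.INTER_CUBIC);c=np.clip(c*1.5,0,255).astype(np.uint8);cv2.imwrite("pics/cropt.png",c)
im=cv2.imread("pics/side0.png"); c=cv2.resize(im[110:310,210:410],None,fx=3,fy=3,interpolation=cv2.INTER_CUBIC);c=np.clip(c*1.5,0,255).astype(np.uint8);cv2.imwrite("pics/crops.png",c)
E
```

```text
(no output)
```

View pics/cropt.png

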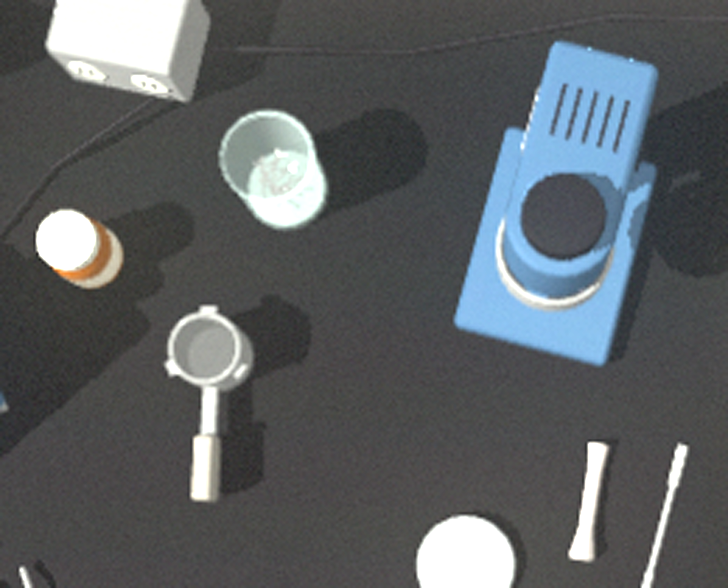

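View pics/crops.png

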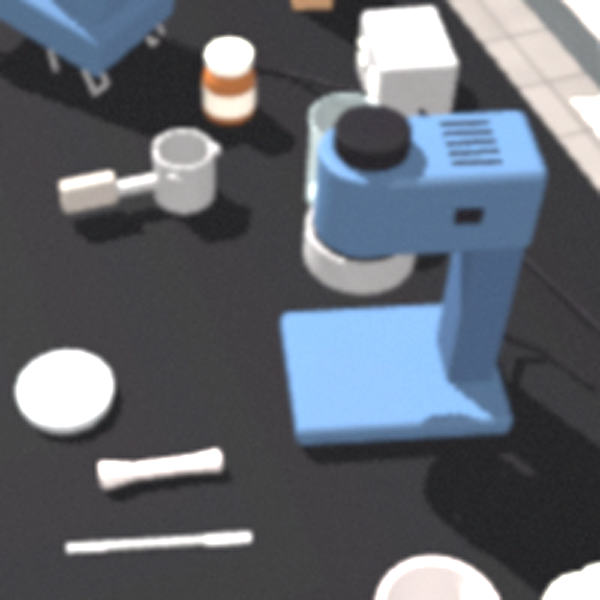

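```bash
python3 - <<'E'
from h import *
T=cam("top");S=cam("side")
a=lambda u,v:[100+u/2.8-.32,50+v/2.8-.32]
b=lambda u,v:[210+u/3-.33,110+v/3-.33]
rim=plane(T,a(205,348),.066)[0];han=plane(T,a(206,468),.05)[0]
print("rim",rim,"han",han,np.hypot(*(rim-han)[:2]),"yaw",np.degrees(np.arctan2(*(rim-han)[1::-1])))
print("side rim",plane(S,b(184,150),.066),"han",plane(S,b(88,184),.05))
F=plane(T,[a(456,325),a(607,364),a(656,167),a(510,128)],.028);print("foot",F)
FS=plane(S,[b(282,315),b(297,432),b(513,422)],.028);print("footS",FS)
for G in(F,FS):
  e=np.diff(G,axis=0)[:,:2];print(np.linalg.norm(e,axis=1),np.degrees(np.arctan2(e[:,1],e[:,0])))
print("cap",plane(T,a(564,214),.322),plane(S,b(375,130),.322))
for n,z,p in(("beaker",.112,a(265,148)),("petri",.015,a(466,565)),("pest",.012,a(590,500)),("jar",.085,a(67,240))):print(n,plane(T,p,z))
E
```

```text
rim [0.55629427 0.27490954 0.066     ] han [0.44799117 0.27429089 0.05      ] 0.10830486668222994 yaw 0.32728110024734447
side rim [[0.55787167 0.27250494 0.066     ]] han [[0.44869322 0.27049423 0.05      ]]
foot [[ 5.86666488e-01  4.83418401e-02  2.80000000e-02]
 [ 5.51897384e-01 -9.41378097e-02  2.80000000e-02]
 [ 7.41576218e-01 -1.39640348e-01  2.80000000e-02]
 [ 7.76882604e-01 -6.35321321e-05  2.80000000e-02]]
footS [[ 0.58802559  0.04500817  0.028     ]
 [ 0.55103814 -0.09421615  0.028     ]
 [ 0.7428506  -0.14602157  0.028     ]]
[0.14666063 0.19506035 0.14397301] [-103.71378133  -13.48991183   75.80462115]
[0.14405375 0.19868523] [-104.87798608  -15.11404521]
cap [[ 0.62204584 -0.03469091  0.322     ]] [[ 0.62370111 -0.03979241  0.322     ]]
beaker [[0.72871496 0.21740885 0.112     ]]
petri [[0.36170644 0.03576346 0.015     ]]
pest [[ 0.42425935 -0.0805055   0.012     ]]
jar [[0.64979549 0.39783388 0.085     ]]
```

Two candidates fit by shape. The steel-grey cup is at top (173,174), with its light-grey handle at (174,217). The blue one is at top (152,320). The grey cup matches the description, and the crop confirms it with three lugs and a light-grey bar. The mill collar axis is near (0.621,-0.036), with the mill yawed about -14°. Next I move round in front of the mill to the cup.

Call:
{"op": "play_rows", "data": {"increments": [[[0.33,-0.22,0,0,0,0,1],[0.67,-0.45,0,0,0,0,1],[1,-0.67,0,0,0,0,1]]]}}

```text
time: 0.45
position: [0.2715, -0.5245, 0.2918]
tool_rot: [-3.104, -0.477, 0.0]
ft_force: [0.5, -0.5, -0.1]
grip_width: 0.998
grip_force: 0.0
```

Call:
{"op": "play_rows", "data": {"increments": [[[0.33,-0.22,0,0,0,0,1],[0.67,-0.45,0,0,0,0,1],[1,-0.67,0,0,0,0,1]]]}}

```text
time: 0.75
position: [0.3468, -0.4302, 0.2921]
tool_rot: [-3.105, -0.479, 0.0]
ft_force: [0.4, 0.3, 0.9]
grip_width: 1.003
grip_force: 0.0
```

Call:
{"op": "play_rows", "data": {"increments": [[[0.33,-0.22,0,0,0,0,1],[0.67,-0.45,0,0,0,0,1],[1,-0.67,0,0,0,0,1]]]}}

```text
time: 1.05
position: [0.422, -0.3362, 0.2921]
tool_rot: [-3.105, -0.479, 0.0]
ft_force: [0.2, -0.5, 0.4]
grip_width: 1.003
grip_force: 0.0
```

Call:
{"op": "play_rows", "data": {"increments": [[[0.12,-0.31,0,0,0,0,1],[0.24,-0.62,0,0,0,0,1],[0.35,-0.92,0,0,0,0,1]]]}}

```text
time: 1.35
position: [0.4269, -0.2378, 0.2919]
tool_rot: [-3.104, -0.48, 0.001]
ft_force: [1.1, -0.9, -0.9]
grip_width: 0.997
grip_force: 0.0
```

Call:
{"op": "play_rows", "data": {"increments": [[[0.12,-0.31,0,0,0,0,1],[0.24,-0.62,0,0,0,0,1],[0.35,-0.92,0,0,0,0,1]]]}}

```text
time: 1.65
position: [0.4324, -0.1397, 0.2921]
tool_rot: [3.105, 0.479, -0.0]
ft_force: [0.8, -0.4, 0.6]
grip_width: 0.997
grip_force: 0.0
```

Call:
{"op": "play_rows", "data": {"increments": [[[0.12,-0.31,0,0,0,0,1],[0.24,-0.62,0,0,0,0,1],[0.35,-0.92,0,0,0,0,1]]]}}

```text
time: 1.95
position: [0.438, -0.0415, 0.2921]
tool_rot: [3.105, 0.479, -0.0]
ft_force: [0.4, 0.3, -0.2]
grip_width: 1.002
grip_force: 0.0
```

Call:
{"op": "play_rows", "data": {"increments": [[[0.13,-0.33,0,0,0,0,1],[0.26,-0.66,0,0,0,0,1],[0.38,-1,0,0,0,0,1]]]}}

```text
time: 2.25
position: [0.4442, 0.0651, 0.2922]
tool_rot: [3.104, 0.478, 0.0]
ft_force: [0.9, 0.2, 0.5]
grip_width: 1.0
grip_force: 0.0
```

Call:
{"op": "play_rows", "data": {"increments": [[[0.13,-0.33,0,0,0,0,1],[0.26,-0.66,0,0,0,0,1],[0.38,-1,0,0,0,0,1]]]}}

```text
time: 2.55
position: [0.4503, 0.1717, 0.2922]
tool_rot: [3.104, 0.478, 0.001]
ft_force: [0.7, 0.3, 0.1]
grip_width: 1.002
grip_force: 0.0
```

Call:
{"op": "play_rows", "data": {"increments": [[[0.13,-0.33,0,0,0,-0.09,1],[0.26,-0.66,0,0,0,-0.18,1],[0.38,-0.99,0,0,0,-0.27,1],[0.38,-0.99,0,0,0,-0.36,1],[0.38,-0.99,0,0,0,-0.45,1],[0.38,-0.99,0,0,0,-0.54,1],[0.38,-0.99,0,0,0,-0.6,1]]]}}

```text
time: 3.25
position: [0.4567, 0.2764, 0.2919]
tool_rot: [-2.544, -1.843, 0.001]
ft_force: [-0.3, 0.4, 0.2]
grip_width: 0.999
grip_force: 0.0
```

Call:
{"op": "play_rows", "data": {"increments": [[[0,0,0,0,0,-0.09,1],[0,0,0,0,0,-0.18,1],[0,0,0,0,0,-0.27,1],[0,0,0,0,0,-0.36,1],[0,0,0,0,0,-0.45,1],[0,0,0,0,0,-0.54,1],[0,0,0,0,0,-0.6,1]]]}}

```text
time: 3.95
position: [0.4568, 0.2762, 0.2919]
tool_rot: [-1.431, -2.797, 0.001]
ft_force: [-0.5, 0.6, -1.0]
grip_width: 0.998
grip_force: 0.0
```

Call:
{"op": "play_rows", "data": {"increments": [[[0,0,0,0,0,-0.09,1],[0,0,0,0,0,-0.18,1],[0,0,0,0,0,-0.27,1],[0,0,0,0,0,-0.36,1],[0,0,0,0,0,-0.45,1],[0,0,0,0,0,-0.54,1],[0,0,0,0,0,-0.61,1],[0,0,0,0,0,-0.61,1]]]}}

```text
time: 4.75
position: [0.4569, 0.2762, 0.2919]
tool_rot: [0.012, -3.141, 0.0]
ft_force: [0.2, -0.6, -0.5]
grip_width: 0.998
grip_force: 0.0
```

```bash
python3 - <<'E'
from h import *
s=ctrl.get_state();im=ctrl.get_image("wrist");cv2.imwrite("pics/w1.png",im[:,:,::-1]);np.save("w1.npy",np.r_[s["position"],s["tool_rot"]])
print(s["position"],s["tool_rot"],s["joint_positions"])
print(proj(cam("wrist",s),[[.557,.2737,.066],[.4485,.2725,.05]]))
E
```

```text
[0.45689211 0.27617357 0.29193195] [ 1.16574118e-02 -3.14110292e+00  4.89861028e-04] [ 0.5595782   0.30524923 -1.33994474  1.70751703  0.30295762  1.37190693
  0.74676949]
[[280.87979597 282.52739719]
 [280.39122066 182.36065713]]
```

View pics/w1.png

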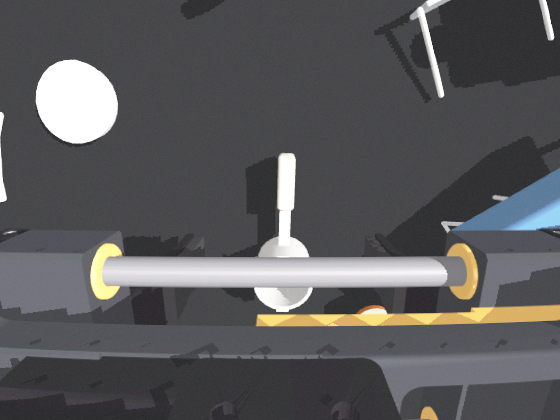

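The picture shows the handle bar from (287,154) to (286,209), the neck at (284,225) and the cup body near (284,270), partly hidden by the gripper. I cast these onto their planes.

```bash
python3 - <<'E'
from h import *
q=np.load("w1.npy");C=cam("wrist",dict(position=q[:3],tool_rot=q[3:]))
im=cv2.imread("pics/w1.png")
g=im.min(2);m=(g[145:208,260:310]>150).astype(np.uint8)
n,l,st,ce=cv2.connectedComponentsWithStats(m);k=1+np.argmax(st[1:,4]);print(st[k],ce[k]+[260,145])
ys,xs=np.where(l==k)
for y0 in(160,170,180,190,200):
    r=xs[ys==y0-145]+260;print(y0,r.min(),r.max(),plane(C,[(r.min()+r.max())/2,y0],.05)[0])
print("ends",plane(C,[[287,153],[286,210]],.05))
g2=im[236:257,240:330].min(2)>110
for y0 in(244,250):
    r=np.where(im[y0,235:335].min(1)>100)[0]+235;print(y0,r.min(),r.max(),plane(C,[[r.min(),y0],[r.max(),y0]],.066))
E
```

```text
[ 17   8  19  55 926] [285.97192225 180.15442765]
160 278 295 [0.42482438 0.27875916 0.05      ]
170 278 294 [0.4353023  0.27833004 0.05      ]
180 278 294 [0.44592583 0.27842398 0.05      ]
190 278 294 [0.45670596 0.27851956 0.05      ]
200 277 293 [0.467658   0.27754223 0.05      ]
ends [[0.41757398 0.27921173 0.05      ]
 [0.4787658  0.27871593 0.05      ]]
244 264 303 [[0.51202994 0.25556996 0.066     ]
 [0.51172194 0.2969575  0.066     ]]
250 260 307 [[0.51888503 0.25123919 0.066     ]
 [0.51851147 0.30138284 0.066     ]]
```

Call:
{"op": "play_rows", "data": {"increments": [[[0.05,0.01,0.4,0,0,0.017,1],[0.09,0.01,0.8,0,0,0.017,1],[0.09,0.01,1,0,0,0.017,1]]]}}

```text
time: 5.1
position: [0.4463, 0.2761, 0.1892]
tool_rot: [-0.034, -3.138, 0.004]
ft_force: [-0.3, -0.3, 0.8]
grip_width: 0.999
grip_force: 0.0
```

```bash
python3 - <<'E'
from h import *
s=ctrl.get_state();print(s["position"],s["tool_rot"],s["joint_positions"])
E
```

```text
[0.44630708 0.2761494  0.1891877 ] [-0.03426777 -3.13826406  0.00414303] [ 0.46707334  0.38448825 -1.25130409  1.85457009  0.39285527  1.19294568
  0.6347637 ]
```

Call:
{"op": "play_rows", "data": {"increments": [[[0,0.01,0.35,0,0,0,1],[-0.01,0.01,0.7,0,0,0,1],[-0.02,0.01,1,0,0,0,1],[-0.02,0.01,1,0,0,0,1]]]}}

```text
time: 5.5
position: [0.4478, 0.2765, 0.0887]
tool_rot: [-0.034, -3.135, 0.005]
ft_force: [-0.9, -0.8, 0.6]
grip_width: 0.998
grip_force: 0.0
```

Call:
{"op": "play_rows", "data": {"increments": [[[0,0,0.06,0,0,0,1],[0,0,0.06,0,0,0,0],[0,0,0.06,0,0,0,-0.4],[0,0,0.06,0,0,0,-0.6],[0,0,0.06,0,0,0,-1],[0,0,0.06,0,0,0,-1],[0,0,0.06,0,0,0,-1],[0,0,0.06,0,0,0,-1]]], "squeeze": 60}}

```text
time: 6.3
position: [0.45, 0.2782, 0.0862]
tool_rot: [0.03, 3.141, -0.0]
ft_force: [-0.1, -0.2, -0.3]
grip_width: 0.445
grip_force: 0.0
```

```bash
python3 - <<'E'
from h import *
s=ctrl.get_state();print({k:np.round(s[k],3) for k in("position","tool_rot","joint_positions","grip_width","grip_force","ft_force","torque")})
E
```

```text
{'position': array([0.45 , 0.278, 0.086]), 'tool_rot': array([ 0.03 ,  3.141, -0.   ]), 'joint_positions': array([ 0.328,  0.521, -1.108,  1.935,  0.548,  1.028,  0.526]), 'grip_width': np.float64(0.445), 'grip_force': np.float64(0.0), 'ft_force': array([-0.102, -0.234, -0.347]), 'torque': array([ 0.112, -0.139, -0.073])}
```

Call:
{"op": "play_rows", "data": {"increments": [[[0,0,0.03,0,0,0,-1],[0,0,0.03,0,0,0,-1],[0,0,0.03,0,0,0,-1],[0,0,0.03,0,0,0,-1],[0,0,0.03,0,0,0,-1],[0,0,0.03,0,0,0,-1],[0,0,0.03,0,0,0,-1]]]}}

```text
time: 7.0
position: [0.4498, 0.2782, 0.0831]
tool_rot: [-0.03, -3.141, 0.0]
ft_force: [-0.9, 0.2, -0.2]
grip_width: 0.2
grip_force: 60.0
```

```bash
python3 - <<'E'
from h import *
s=ctrl.get_state();print({k:np.round(s[k],3) for k in("position","tool_rot","joint_positions","grip_width","grip_force","ft_force","torque")})
E
```

```text
{'position': array([0.45 , 0.278, 0.083]), 'tool_rot': array([-0.03 , -3.141,  0.   ]), 'joint_positions': array([ 0.325,  0.526, -1.103,  1.937,  0.552,  1.023,  0.523]), 'grip_width': np.float64(0.2), 'grip_force': np.float64(59.983), 'ft_force': array([-0.912,  0.23 , -0.157]), 'torque': array([ 0.032, -0.006, -0.069])}
```

Call:
{"op": "play_rows", "data": {"increments": [[[0,0,-0.1,0,0,0,-1],[0,0,-0.3,0,0,0,-1],[0,0,-0.5,0,0,0,-1],[0,0,-0.65,0,0,0,-1],[0,0,-0.65,0,0,0,-1],[0,0,-0.65,0,0,0,-1]]]}}

```text
time: 7.6
position: [0.45, 0.278, 0.1482]
tool_rot: [0.031, 3.141, -0.001]
ft_force: [-0.8, -0.2, -2.9]
grip_width: 0.203
grip_force: 60.0
```

Call:
{"op": "play_rows", "data": {"increments": [[[0,-0.2,0,0,0,0,-1],[0,-0.5,0,0,0,0,-1],[0,-0.8,0,0,0,0,-1],[0,-1,0,0,0,0,-1]]]}}

```text
time: 8.0
position: [0.4472, 0.1757, 0.1468]
tool_rot: [-0.033, -3.139, 0.003]
ft_force: [-0.1, 0.1, -1.8]
grip_width: 0.203
grip_force: 60.0
```

Call:
{"op": "play_rows", "data": {"increments": [[[0,-0.3,0,0,0,0.05,-1],[0,-0.6,0,0,0,0.13,-1],[0,-0.85,0,0,0,0.21,-1],[0,-1,0,0,0,0.29,-1],[0,-1,0,0,0,0.34,-1],[0,-1,0,0,0,0.367,-1],[0,-1,0,0,0,0.367,-1],[0,-1,0,0,0,0.367,-1]]]}}

```text
time: 8.8
position: [0.4456, 0.0783, 0.1477]
tool_rot: [-0.92, -3.003, 0.0]
ft_force: [0.0, 0.2, -3.0]
grip_width: 0.202
grip_force: 60.0
```

```bash
python3 - <<'E'
from h import *
s=ctrl.get_state();print({k:np.round(s[k],3) for k in("position","tool_rot","joint_positions","grip_width","grip_force","ft_force","torque")})
a=ctrl.get_image("top")[:,:,::-1];b=ctrl.get_image("side")[:,:,::-1]
cv2.imwrite("pics/top2.png",a);cv2.imwrite("pics/side2.png",b)
a=cv2.resize(a[80:280,130:330],None,fx=2,fy=2,interpolation=3);b=cv2.resize(b[110:310,200:400],None,fx=2,fy=2,interpolation=3)
cv2.imwrite("pics/both2.png",np.clip(np.hstack([a,b])*1.4,0,255).astype(np.uint8))
E
```

```text
{'position': array([0.446, 0.078, 0.148]), 'tool_rot': array([-0.92 , -3.003,  0.   ]), 'joint_positions': array([ 0.954,  0.169, -1.238,  2.06 ,  0.185,  1.035,  0.601]), 'grip_width': np.float64(0.202), 'grip_force': np.float64(59.999), 'ft_force': array([ 0.037,  0.2  , -3.006]), 'torque': array([ 0.147, -0.073,  0.038])}
```

View pics/both2.png

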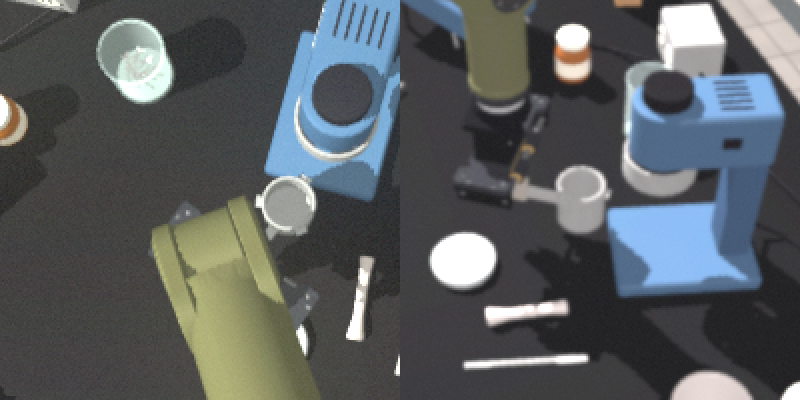

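The left half shows the rim centred at top pixel (273.8,181.8). The right half shows it at side pixel (291.3,200.8), with the cup held roughly level. Its known position gives me the local camera bias, which I apply to the collar outline.

```bash
python3 - <<'E'
from h import *
from scipy.optimize import least_squares as ls
T=cam("top");S=cam("side")
uT=[273.75,181.75];uS=[291.25,200.75]
print("tri",tri(T,uT,S,uS)); print("top@.13",plane(T,uT,.13),"side@.13",plane(S,uS,.13))
s=ctrl.get_state();R0=R.from_rotvec(s["tool_rot"]).as_matrix();rim=s["position"]+R0@[-.1065,0,.017];print("FK",rim,"psi",np.degrees(np.arctan2(R0[1,0],R0[0,0])))
for X in (rim,): print(proj(T,X),proj(S,X))
t=np.linspace(0,2*np.pi,200)
def sil(C,p,zs,r=.0475):
    P=np.vstack([proj(C,np.c_[p[0]+r*np.cos(t),p[1]+r*np.sin(t),0*t+z]) for z in zs]);return np.array([P[:,0].min(),P[:,0].max(),P[:,1].max()])
for n,C,o in(("top",T,[277.2,318.3,159.7]),("side",S,[310.7,348,206.3])):
    f=ls(lambda p:sil(C,p,[.18,.215])-o,[.622,-.037]);print(n,f.x,f.fun)
E
```

```text
tri (array([0.53501174, 0.01770489, 0.13201606]), np.float64(0.005975632108030939))
top@.13 [[0.53231983 0.01835608 0.13      ]] side@.13 [[0.53867602 0.01918536 0.13      ]]
FK [0.53401161 0.01880156 0.13082165] psi 145.93124927893996
[[273.57531203 181.00619357]] [[289.686841   201.03198079]]
top [ 0.62569344 -0.03397148] [-0.73947819  0.71803058 -0.00541928]
side [ 0.6238862 -0.0303645] [-0.40056666  0.38735303 -0.03253169]
```

Call:
{"op": "play_rows", "data": {"increments": [[[-0.15,0,0,0,0,0,-1],[-0.35,0.01,0,0,0,0,-1],[-0.6,0.02,0,0,0,0,-1],[-0.8,0.03,0,0,0,0,-1],[-1,0.04,0,0,0,0,-1],[-1,0.04,0,0,0,0,-1]]]}}

```text
time: 9.5
position: [0.5331, 0.0237, 0.1479]
tool_rot: [0.926, 3.002, 0.002]
ft_force: [0.3, 0.6, -1.2]
grip_width: 0.201
grip_force: 60.0
```

Call:
{"op": "play_rows", "data": {"increments": [[[-0.04,0,0,0,0,0,-1],[-0.04,0,0,0,0,0,-1],[-0.04,0,0,0,0,0,-1]]]}}

```text
time: 9.8
position: [0.5338, 0.0238, 0.1482]
tool_rot: [-0.921, -3.003, 0.001]
ft_force: [0.5, 0.3, -1.4]
grip_width: 0.203
grip_force: 60.0
```

```bash
cat >> h.py <<'E'
M=np.array([.622,-.036,.18])
def rep(d=.1065):
    s=ctrl.get_state();R0=R.from_rotvec(s["tool_rot"]).as_matrix();rim=s["position"]+R0@[-d,0,.017]
    psi=np.degrees(np.arctan2(R0[1,0],R0[0,0]))%360
    tilt=R0.T@[0,0,-1]
    print("t",round(s["time"],2),"rim-M mm",np.round((rim-M)*1e3,2),"psi",round(psi,2),"tilt",np.round(tilt[:2],4),"F",np.round(s["ft_force"],1),"Mt",np.round(s["torque"],2),"grip",round(float(s["grip_force"]),1),"q",np.round(s["joint_positions"],2))
    return s,R0,rim,psi
E
python3 - <<'E'
from h import *
rep()
b=ctrl.get_image("side")[:,:,::-1];cv2.imwrite("pics/side3.png",b)
a=ctrl.get_image("top")[:,:,::-1];cv2.imwrite("pics/top3.png",a)
cv2.imwrite("pics/s3c.png",np.clip(cv2.resize(b[140:260,260:400],None,fx=5,fy=5,interpolation=3)*1.4,0,255).astype(np.uint8))
E
```

```text
t 9.8 rim-M mm [  0.05   0.08 -48.85] psi 145.92 tilt [-0.0002  0.0005] F [ 0.5  0.3 -1.4] Mt [ 0.18 -0.   -0.04] grip 60.0 q [ 0.84  0.4  -1.09  1.88  0.39  1.11  0.58]
```

View pics/s3c.png

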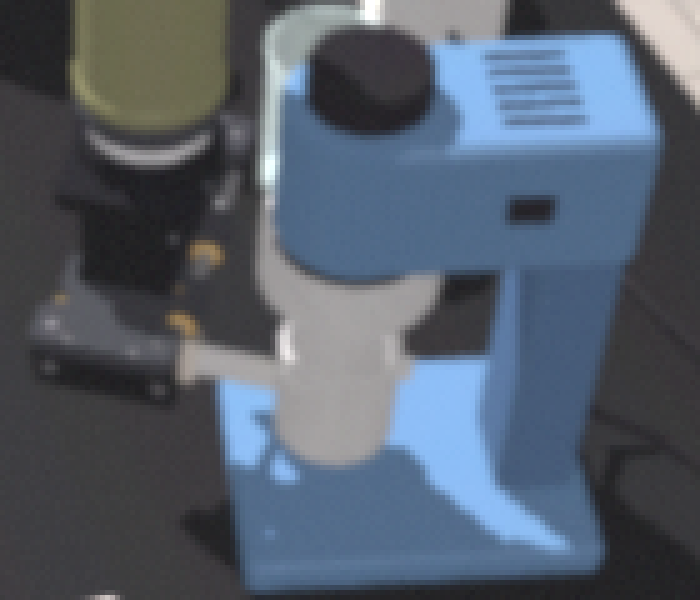

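The cup hangs under the collar. In the crop, cup body edges are at x 274 and 392 (y≈430) and collar edges at x 255 and 441 (y≈275). I check the sideways offset by projection.

```bash
python3 - <<'E'
from h import *
S=cam("side");t=np.linspace(0,2*np.pi,400)
def ed(p,r,zs,row):
    P=np.vstack([proj(S,np.c_[p[0]+r*np.cos(t),p[1]+r*np.sin(t),0*t+z]) for z in zs]);P=P[abs(P[:,1]-row)<1];return (P[:,0].min(),P[:,0].max())
conv=lambda u:260+u/5-.4
print("cup pred",ed(M,.033,np.linspace(.065,.131,60),226),"obs",conv(274),conv(392))
print("col pred",ed(M,.0475,np.linspace(.18,.215,60),195),"obs",conv(255),conv(441))
print("bottoms pred cup,col",max(proj(S,np.c_[M[0]+.033*np.cos(t),M[1]+.033*np.sin(t),0*t+.065])[:,1]),max(proj(S,np.c_[M[0]+.0475*np.cos(t),M[1]+.0475*np.sin(t),0*t+.18])[:,1]),"obs",140+466/5,140+332/5)
J=[(proj(S,M+np.eye(3)[i]*.005)-proj(S,M))/5 for i in range(3)];print(J)
E
```

```text
cup pred (np.float64(314.0685140196267), np.float64(337.33528394655707)) obs 314.40000000000003 338.0
col pred (np.float64(310.3966341375402), np.float64(347.51495145544504)) obs 310.6 347.8
bottoms pred cup,col 232.4987999181275 207.98826392845325 obs 233.2 206.4
[array([[ 0.35628892, -0.08753141]]), array([[-0.14825049, -0.25860236]]), array([[ 0.02973745, -0.27087091]])]
```

Call:
{"op": "play_rows", "data": {"increments": [[[0,0.017,-0.05,0,0,0,-1],[0,0.017,-0.15,0,0,0,-1],[0,0.017,-0.25,0,0,0,-1],[0,0.017,-0.35,0,0,0,-1],[0,0.017,-0.43,0,0,0,-1],[0,0.017,-0.46,0,0,0,-1],[0,0.017,-0.46,0,0,0,-1]]]}}

```text
time: 10.6
position: [0.5357, 0.0246, 0.1948]
tool_rot: [0.922, 3.002, -0.0]
ft_force: [-0.9, -0.3, -1.0]
grip_width: 0.203
grip_force: 60.0
```

```bash
python3 - <<'E'
from h import *
rep()
E
```

```text
t 10.6 rim-M mm [ 1.8   0.77 -2.06] psi 145.84 tilt [ 0.001  -0.0002] F [-0.9 -0.3 -1. ] Mt [ 0.13 -0.   -0.02] grip 60.0 q [ 0.88  0.34 -1.13  1.83  0.33  1.18  0.62]
```

Call:
{"op": "play_rows", "data": {"increments": [[[0,0,-0.01,0,0,0,-1],[0,0,-0.02,0,0,0,-1],[0,0,-0.03,0,0,0,-1],[0,0,-0.03,0,0,0,-1]]]}}

```text
time: 11.0
position: [0.5354, 0.0247, 0.1972]
tool_rot: [-0.922, -3.003, -0.0]
ft_force: [0.5, -0.2, -1.2]
grip_width: 0.199
grip_force: 60.0
```

Call:
{"op": "play_rows", "data": {"increments": [[[0,0,-0.01,0,0,0,-1],[0,0,-0.02,0,0,0,-1],[0,0,-0.03,0,0,0,-1],[0,0,-0.03,0,0,0,-1]]]}}

```text
time: 11.4
position: [0.5355, 0.0247, 0.2004]
tool_rot: [0.922, 3.003, -0.0]
ft_force: [-0.2, 0.1, -2.3]
grip_width: 0.205
grip_force: 60.0
```

```bash
python3 - <<'E'
from h import *
rep()
E
```

```text
t 11.4 rim-M mm [1.64 0.93 3.42] psi 145.86 tilt [ 0.0003 -0.0001] F [-0.2  0.1 -2.3] Mt [ 0.13 -0.01  0.01] grip 60.0 q [ 0.88  0.33 -1.13  1.82  0.32  1.19  0.63]
```

Call:
{"op": "play_rows", "data": {"increments": [[[0,0,-0.01,0,0,0,-1],[0,0,-0.02,0,0,0,-1],[0,0,-0.03,0,0,0,-1],[0,0,-0.03,0,0,0,-1]]]}}

```text
time: 11.8
position: [0.5355, 0.0247, 0.2034]
tool_rot: [0.922, 3.003, -0.0]
ft_force: [-0.8, -0.2, -1.0]
grip_width: 0.203
grip_force: 60.0
```

```bash
python3 - <<'E'
from h import *
rep()
E
```

```text
t 11.8 rim-M mm [1.61 0.9  6.4 ] psi 145.86 tilt [ 0.0002 -0.    ] F [-0.8 -0.2 -1. ] Mt [ 0.1  -0.04 -0.02] grip 60.0 q [ 0.89  0.33 -1.13  1.82  0.32  1.2   0.63]
```

Call:
{"op": "play_rows", "data": {"increments": [[[0,0,-0.01,0,0,0,-1],[0,0,-0.02,0,0,0,-1],[0,0,-0.02,0,0,0,-1]]]}}

```text
time: 12.1
position: [0.5353, 0.0247, 0.2052]
tool_rot: [-0.922, -3.003, 0.0]
ft_force: [0.6, 0.1, -2.0]
grip_width: 0.206
grip_force: 60.0
```

```bash
python3 - <<'E'
from h import *
rep()
E
```

```text
t 12.1 rim-M mm [1.47 0.88 8.22] psi 145.86 tilt [-0.0001  0.0001] F [ 0.6  0.1 -2. ] Mt [ 0.15 -0.01  0.  ] grip 60.0 q [ 0.89  0.33 -1.14  1.82  0.32  1.2   0.63]
```

Call:
{"op": "play_rows", "data": {"increments": [[[0,0,-0.01,0,0,0,-1],[0,0,-0.02,0,0,0,-1],[0,0,-0.02,0,0,0,-1]]]}}

```text
time: 12.4
position: [0.5349, 0.0248, 0.2066]
tool_rot: [-0.922, -3.002, -0.0]
ft_force: [1.8, 0.8, -7.5]
grip_width: 0.198
grip_force: 60.0
```

```bash
python3 - <<'E'
from h import *
rep()
E
```

```text
t 12.4 rim-M mm [1.04 1.01 9.51] psi 145.86 tilt [-0.0013  0.0002] F [ 1.8  0.8 -7.5] Mt [ 0.52  0.13 -0.02] grip 60.0 q [ 0.89  0.33 -1.14  1.81  0.31  1.2   0.63]
```

Contact with the ledge is at rim ≈ +9 mm, so the cup is centred and its lugs are under a ledge. I add a light preload and turn clockwise in 4° steps, less than the 5° gate window, to feel for the gate.

Call:
{"op": "play_rows", "data": {"increments": [[[0,0,-0.006,0,0,0,-1],[-0.0004,0.028,-0.006,0,0,0.017,-1],[-0.0015,0.056,-0.006,0,0,0.033,-1],[-0.0026,0.074,-0.006,0,0,0.044,-1],[-0.0026,0.074,-0.006,0,0,0.044,-1]]]}}

```text
time: 12.9
position: [0.5392, 0.0307, 0.2073]
tool_rot: [-1.025, -2.968, 0.001]
ft_force: [-1.9, -0.5, -9.7]
grip_width: 0.201
grip_force: 60.0
```

```bash
python3 - <<'E'
from h import *
rep()
E
```

```text
t 12.9 rim-M mm [ 0.94  0.95 10.16] psi 141.88 tilt [-0.0013  0.0012] F [-1.9 -0.5 -9.7] Mt [ 0.56  0.66 -0.07] grip 60.0 q [ 0.86  0.33 -1.12  1.8   0.32  1.21  0.55]
```

Call:
{"op": "play_rows", "data": {"increments": [[[-0.0004,0.028,0,0,0,0.017,-1],[-0.0015,0.056,0,0,0,0.033,-1],[-0.0026,0.074,0,0,0,0.044,-1],[-0.0026,0.074,0,0,0,0.044,-1]]]}}

```text
time: 13.3
position: [0.5443, 0.0366, 0.2076]
tool_rot: [-1.127, -2.932, 0.0]
ft_force: [-1.2, 0.8, -9.5]
grip_width: 0.2
grip_force: 60.0
```

Call:
{"op": "play_rows", "data": {"increments": [[[-0.0004,0.028,0,0,0,0.017,-1],[-0.0015,0.056,0,0,0,0.033,-1],[-0.0026,0.074,0,0,0,0.044,-1],[-0.0026,0.074,0,0,0,0.044,-1]]]}}

```text
time: 13.7
position: [0.5497, 0.0421, 0.2077]
tool_rot: [-1.228, -2.891, -0.001]
ft_force: [-1.4, 1.3, -9.7]
grip_width: 0.203
grip_force: 60.0
```

Call:
{"op": "play_rows", "data": {"increments": [[[-0.0004,0.028,0,0,0,0.017,-1],[-0.0015,0.056,0,0,0,0.033,-1],[-0.0026,0.074,0,0,0,0.044,-1],[-0.0026,0.074,0,0,0,0.044,-1]]]}}

```text
time: 14.1
position: [0.5552, 0.0471, 0.2078]
tool_rot: [-1.327, -2.847, -0.001]
ft_force: [-1.4, 2.0, -9.6]
grip_width: 0.203
grip_force: 60.0
```

Call:
{"op": "play_rows", "data": {"increments": [[[-0.0004,0.028,0,0,0,0.017,-1],[-0.0015,0.056,0,0,0,0.033,-1],[-0.0026,0.074,0,0,0,0.044,-1],[-0.0026,0.074,0,0,0,0.044,-1]]]}}

```text
time: 14.5
position: [0.5611, 0.0513, 0.2078]
tool_rot: [-1.425, -2.8, -0.0]
ft_force: [-2.1, 1.4, -10.2]
grip_width: 0.199
grip_force: 60.0
```

```bash
python3 - <<'E'
from h import *
rep()
E
```

```text
t 14.5 rim-M mm [ 1.78  1.23 10.76] psi 126.05 tilt [-0.0003 -0.0001] F [ -2.1   1.4 -10.2] Mt [ 1.04  0.69 -0.01] grip 60.0 q [ 0.73  0.36 -1.04  1.75  0.33  1.22  0.24]
```

Call:
{"op": "play_rows", "data": {"increments": [[[-0.0004,0.028,0,0,0,0.017,-1],[-0.0015,0.056,0,0,0,0.033,-1],[-0.0026,0.074,0,0,0,0.044,-1],[-0.0026,0.074,0,0,0,0.044,-1]]]}}

```text
time: 14.9
position: [0.5675, 0.0553, 0.2079]
tool_rot: [1.522, 2.748, 0.0]
ft_force: [-2.0, 1.7, -8.6]
grip_width: 0.199
grip_force: 60.0
```

Call:
{"op": "play_rows", "data": {"increments": [[[-0.0004,0.028,0,0,0,0.017,-1],[-0.0015,0.056,0,0,0,0.033,-1],[-0.0026,0.074,0,0,0,0.044,-1],[-0.0026,0.074,0,0,0,0.044,-1]]]}}

```text
time: 15.3
position: [0.574, 0.0594, 0.208]
tool_rot: [1.615, 2.694, 0.001]
ft_force: [-1.0, 1.8, -9.0]
grip_width: 0.2
grip_force: 60.0
```

Call:
{"op": "play_rows", "data": {"increments": [[[-0.0004,0.028,0,0,0,0.017,-1],[-0.0015,0.056,0,0,0,0.033,-1],[-0.0026,0.074,0,0,0,0.044,-1],[-0.0026,0.074,0,0,0,0.044,-1]]]}}

```text
time: 15.7
position: [0.5806, 0.063, 0.208]
tool_rot: [1.707, 2.637, 0.002]
ft_force: [-0.9, 4.2, -8.2]
grip_width: 0.204
grip_force: 60.0
```

```bash
python3 - <<'E'
from h import *
rep()
E
```

```text
t 15.7 rim-M mm [ 2.2   1.88 10.99] psi 114.17 tilt [-0.0005 -0.0011] F [-0.9  4.2 -8.2] Mt [1.36 0.39 0.11] grip 60.0 q [ 0.65  0.4  -0.98  1.7   0.35  1.23  0.01]
```

Call:
{"op": "play_rows", "data": {"increments": [[[0,0,0,0,0,0,-1],[0,0,0,0,0,0,-1]]]}}

```text
time: 15.9
position: [0.5804, 0.0629, 0.208]
tool_rot: [1.706, 2.638, 0.002]
ft_force: [-0.6, 5.7, -9.4]
grip_width: 0.202
grip_force: 60.0
```

```bash
python3 - <<'E'
from h import *
rep()
E
```

```text
t 15.9 rim-M mm [ 2.09  1.78 10.96] psi 114.21 tilt [-0.0005 -0.0011] F [-0.6  5.7 -9.4] Mt [1.58 0.27 0.06] grip 60.0 q [ 0.65  0.4  -0.98  1.7   0.35  1.23  0.01]
```

Call:
{"op": "play_rows", "data": {"increments": [[[0.007,0,0,0,0,0,-1],[0.015,0,0,0,0,0,-1],[0.015,0,0,0,0,0,-1]]]}}

```text
time: 16.2
position: [0.5802, 0.063, 0.208]
tool_rot: [1.707, 2.636, 0.0]
ft_force: [1.3, 1.6, -9.4]
grip_width: 0.205
grip_force: 60.0
```

```bash
python3 - <<'E'
from h import *
rep()
E
```

```text
t 16.2 rim-M mm [ 1.78  1.85 11.16] psi 114.16 tilt [ 0.0012 -0.0011] F [ 1.3  1.6 -9.4] Mt [ 1.12 -0.19  0.22] grip 60.0 q [ 0.65  0.39 -0.98  1.7   0.35  1.23  0.01]
```

Call:
{"op": "play_rows", "data": {"increments": [[[-0.0004,0.028,0,0,0,0.017,-1],[-0.0015,0.056,0,0,0,0.033,-1],[-0.0026,0.074,0,0,0,0.044,-1],[-0.0026,0.074,0,0,0,0.044,-1]]]}}

```text
time: 16.6
position: [0.587, 0.0657, 0.208]
tool_rot: [1.799, 2.575, -0.001]
ft_force: [0.7, -1.1, -5.2]
grip_width: 0.201
grip_force: 60.0
```

```bash
python3 - <<'E'
from h import *
rep()
E
```

```text
t 16.6 rim-M mm [ 1.61  1.69 11.15] psi 110.13 tilt [ 0.0012 -0.0001] F [ 0.7 -1.1 -5.2] Mt [ 0.46 -0.14 -0.01] grip 60.0 q [ 0.62  0.41 -0.96  1.68  0.35  1.24 -0.07]
```

Call:
{"op": "play_rows", "data": {"increments": [[[0,0,-0.01,0,0,0,-1],[0,0,-0.02,0,0,0,-1],[0,0,-0.02,0,0,0,-1]]]}}

```text
time: 16.9
position: [0.5866, 0.0661, 0.21]
tool_rot: [1.797, 2.576, -0.0]
ft_force: [0.5, -1.3, -7.6]
grip_width: 0.205
grip_force: 60.0
```

```bash
python3 - <<'E'
from h import *
rep()
E
```

```text
t 16.9 rim-M mm [ 1.36  2.15 13.05] psi 110.2 tilt [ 0.0005 -0.0002] F [ 0.5 -1.3 -7.6] Mt [ 0.5 -0.2  0.1] grip 60.0 q [ 0.62  0.4  -0.96  1.68  0.35  1.24 -0.06]
```

Call:
{"op": "play_rows", "data": {"increments": [[[0,0.014,0,0,0,0.0083,-1],[-0.0004,0.028,0,0,0,0.017,-1],[-0.0004,0.028,0,0,0,0.017,-1]]]}}

```text
time: 17.2
position: [0.5893, 0.0671, 0.21]
tool_rot: [1.832, 2.552, -0.0]
ft_force: [-0.5, -1.1, -4.5]
grip_width: 0.2
grip_force: 60.0
```

```bash
python3 - <<'E'
from h import *
rep()
E
```

```text
t 17.2 rim-M mm [ 1.33  2.18 13.02] psi 108.64 tilt [0.0005 0.    ] F [-0.5 -1.1 -4.5] Mt [ 0.28 -0.13  0.04] grip 60.0 q [ 0.61  0.41 -0.96  1.68  0.35  1.24 -0.09]
```

Call:
{"op": "play_rows", "data": {"increments": [[[0,0,-0.01,0,0,0,-1],[0,0,-0.02,0,0,0,-1],[0,0,-0.02,0,0,0,-1]]]}}

```text
time: 17.5
position: [0.589, 0.0674, 0.2119]
tool_rot: [-1.831, -2.553, 0.0]
ft_force: [0.2, -0.8, -6.3]
grip_width: 0.2
grip_force: 60.0
```

```bash
python3 - <<'E'
from h import *
rep()
b=ctrl.get_image("side")[:,:,::-1];cv2.imwrite("pics/side4.png",b)
E
```

```text
t 17.5 rim-M mm [ 1.16  2.53 14.87] psi 108.69 tilt [-0.      0.0001] F [ 0.2 -0.8 -6.3] Mt [ 0.47 -0.18  0.03] grip 60.0 q [ 0.62  0.41 -0.96  1.67  0.35  1.24 -0.09]
```

Call:
{"op": "play_rows", "data": {"increments": [[[0,0,-0.01,0,0,0,-1],[0,0,-0.02,0,0,0,-1],[0,0,-0.02,0,0,0,-1],[0,0,-0.02,0,0,0,-1]]]}}

```text
time: 17.95
position: [0.589, 0.0677, 0.2138]
tool_rot: [-1.831, -2.553, -0.0]
ft_force: [-0.4, 0.6, -6.7]
grip_width: 0.2
grip_force: 60.0
```

```bash
python3 - <<'E'
from h import *
rep()
E
```

```text
t 17.95 rim-M mm [ 1.11  2.82 16.79] psi 108.71 tilt [-0.0003  0.0001] F [-0.4  0.6 -6.7] Mt [ 0.69 -0.13  0.05] grip 60.0 q [ 0.62  0.4  -0.96  1.67  0.35  1.25 -0.09]
```

Call:
{"op": "play_rows", "data": {"increments": [[[0,0,0,0,0,0,-1],[0,0,0,0,0,0,-1]]]}}

```text
time: 18.15
position: [0.589, 0.0676, 0.2138]
tool_rot: [-1.831, -2.553, -0.0]
ft_force: [0.2, 0.1, -6.8]
grip_width: 0.198
grip_force: 60.0
```

```bash
python3 - <<'E'
from h import *
rep()
E
```

```text
t 18.15 rim-M mm [ 1.13  2.78 16.78] psi 108.71 tilt [-0.0003  0.0001] F [ 0.2  0.1 -6.8] Mt [ 0.77 -0.12 -0.01] grip 60.0 q [ 0.62  0.4  -0.96  1.67  0.35  1.25 -0.09]
```

Call:
{"op": "play_rows", "data": {"increments": [[[0,0,-0.01,0,0,0,-1],[0,0,-0.02,0,0,0,-1],[0,0,-0.03,0,0,0,-1],[0,0,-0.03,0,0,0,-1]]]}}

```text
time: 18.55
position: [0.5888, 0.068, 0.2168]
tool_rot: [-1.83, -2.552, -0.0]
ft_force: [-0.4, 1.9, -8.2]
grip_width: 0.204
grip_force: 60.0
```

Call:
{"op": "play_rows", "data": {"increments": [[[0,0,-0.01,0,0,0,-1],[0,0,-0.02,0,0,0,-1],[0,0,-0.02,0,0,0,-1]]]}}

```text
time: 18.85
position: [0.5887, 0.0681, 0.2188]
tool_rot: [-1.83, -2.552, -0.0]
ft_force: [-1.1, 3.6, -8.8]
grip_width: 0.203
grip_force: 60.0
```

```bash
python3 - <<'E'
from h import *
rep()
E
```

```text
t 18.85 rim-M mm [ 0.9   3.29 21.69] psi 108.73 tilt [-0.001   0.0004] F [-1.1  3.6 -8.8] Mt [1.56 0.28 0.06] grip 60.0 q [ 0.62  0.4  -0.96  1.67  0.34  1.26 -0.09]
```

Call:
{"op": "play_rows", "data": {"increments": [[[0.004,0,0,0,-0.004,0,-1],[0.008,0,0,0,-0.008,0,-1],[0.01,0,0,0,-0.011,0,-1],[0.01,0,0,0,-0.011,0,-1]]]}}

```text
time: 19.25
position: [0.5885, 0.0689, 0.2188]
tool_rot: [1.822, 2.542, -0.016]
ft_force: [-2.0, 5.4, -9.9]
grip_width: 0.201
grip_force: 60.0
```

```bash
python3 - <<'E'
from h import *
rep()
b=ctrl.get_image("side")[:,:,::-1];cv2.imwrite("pics/side5.png",b)
cv2.imwrite("pics/s5c.png",np.clip(cv2.resize(b[140:260,260:400],None,fx=5,fy=5,interpolation=3)*1.4,0,255).astype(np.uint8))
E
```

```text
t 19.25 rim-M mm [ 0.78  3.73 23.59] psi 108.73 tilt [0.0171 0.0003] F [-2.   5.4 -9.9] Mt [ 1.8   0.36 -0.01] grip 60.0 q [ 0.61  0.39 -0.96  1.67  0.36  1.25 -0.1 ]
```

View pics/s5c.png

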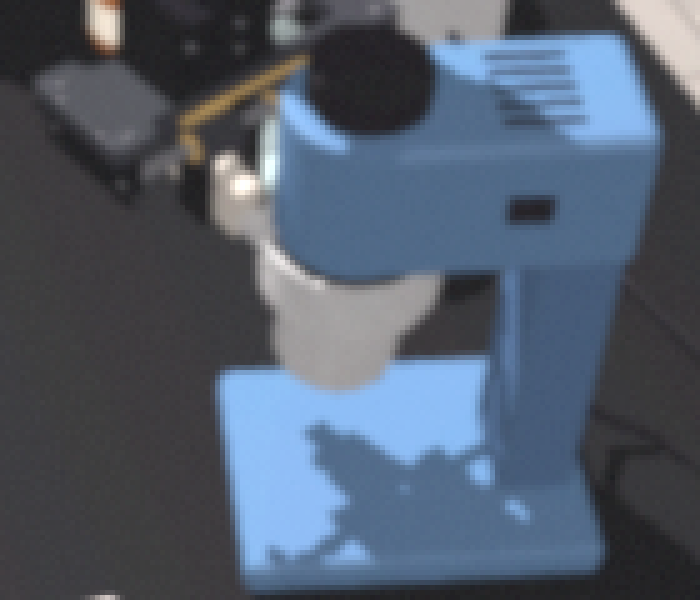

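The cup sits up in the collar, its lowest edge at crop y≈391, which is row 218.2. I check what height that implies.

```bash
python3 - <<'E'
from h import *
S=cam("side");t=np.linspace(0,2*np.pi,200)
f=lambda x,y,z,r=.033:max(proj(S,np.c_[x+r*np.cos(t),y+r*np.sin(t),0*t+z])[:,1])
for h in(0,8,14,17,20,23):print(h,[round(f(.6225,y,.18+h/1e3-.066),1) for y in(-.036,-.033,-.03)])
b=cv2.imread("pics/side5.png");a=cv2.imread("pics/side3.png")
for c in(326,328,330):print(c,a[225:240,c].tolist()[::1] and a[226:240,c,0].tolist(),b[210:224,c,0].tolist(),b[210:224,c,2].tolist())
E
```

```text
0 [np.float64(220.8), np.float64(220.0), np.float64(219.2)]
8 [np.float64(218.8), np.float64(218.0), np.float64(217.2)]
14 [np.float64(217.3), np.float64(216.5), np.float64(215.7)]
17 [np.float64(216.5), np.float64(215.7), np.float64(214.9)]
20 [np.float64(215.8), np.float64(215.0), np.float64(214.2)]
23 [np.float64(215.0), np.float64(214.2), np.float64(213.4)]
326 [115, 116, 115, 115, 115, 114, 111, 104, 101, 99, 99, 99, 100, 99] [115, 115, 114, 115, 114, 114, 114, 125, 153, 170, 176, 176, 176, 175] [116, 116, 116, 117, 116, 115, 115, 114, 108, 102, 102, 101, 102, 101]
328 [114, 114, 115, 115, 114, 113, 111, 105, 100, 98, 99, 100, 99, 99] [113, 113, 113, 112, 112, 113, 113, 123, 152, 170, 176, 176, 177, 176] [115, 116, 115, 115, 115, 115, 114, 112, 106, 102, 102, 102, 102, 101]
330 [115, 114, 115, 116, 114, 112, 107, 102, 100, 99, 100, 99, 99, 99] [113, 113, 114, 112, 112, 111, 113, 127, 158, 173, 176, 176, 176, 177] [115, 115, 115, 114, 113, 113, 113, 111, 106, 103, 101, 102, 102, 101]
```

Call:
{"op": "play_rows", "data": {"increments": [[[0,0,0.01,0,0,0,-1],[0,0,0.02,0,0,0,-1],[0,0,0.03,0,0,0,-1],[0,0,0.03,0,0,0,-1]]]}}

```text
time: 19.7
position: [0.5891, 0.0688, 0.2171]
tool_rot: [1.822, 2.54, -0.015]
ft_force: [-4.3, 5.3, -2.2]
grip_width: 0.197
grip_force: 60.0
```

```bash
python3 - <<'E'
from h import *
rep()
E
```

```text
t 19.7 rim-M mm [ 1.34  3.62 22.05] psi 108.71 tilt [ 0.0182 -0.0011] F [-4.3  5.3 -2.2] Mt [ 1.28  0.57 -0.18] grip 60.0 q [ 0.61  0.4  -0.96  1.67  0.36  1.25 -0.1 ]
```

Call:
{"op": "play_rows", "data": {"increments": [[[0,0,0.01,0,0,0,-1],[0,0,0.02,0,0,0,-1],[0,0,0.03,0,0,0,-1],[0,0,0.03,0,0,0,-1]]]}}

```text
time: 20.1
position: [0.5896, 0.0687, 0.2152]
tool_rot: [1.821, 2.539, -0.015]
ft_force: [-5.0, 5.3, 2.0]
grip_width: 0.204
grip_force: 60.0
```

```bash
python3 - <<'E'
from h import *
rep()
b=ctrl.get_image("side")[:,:,::-1];cv2.imwrite("pics/side6.png",b)
for c in(326,328,330):print(b[210:226,c,0].tolist())
E
```

```text
t 20.1 rim-M mm [ 1.86  3.57 20.25] psi 108.71 tilt [ 0.0195 -0.0023] F [-5.   5.3  2. ] Mt [ 0.81  0.65 -0.27] grip 60.0 q [ 0.61  0.4  -0.96  1.67  0.36  1.25 -0.1 ]
[115, 114, 115, 114, 114, 114, 113, 121, 144, 167, 174, 177, 176, 168, 151, 126]
[113, 115, 113, 114, 113, 115, 114, 119, 137, 163, 174, 177, 177, 176, 172, 160]
[114, 114, 114, 113, 111, 113, 112, 121, 145, 167, 175, 176, 176, 176, 169, 142]
```

Call:
{"op": "play_rows", "data": {"increments": [[[0.01,-0.005,0,0,0,0,-1],[0.019,-0.009,0,0,0,0,-1],[0.019,-0.009,0,0,0,0,-1],[0.019,-0.009,0,0,0,0,-1]]]}}

```text
time: 20.55
position: [0.5883, 0.0683, 0.2133]
tool_rot: [1.823, 2.538, -0.016]
ft_force: [0.8, 0.6, -1.9]
grip_width: 0.204
grip_force: 60.0
```

```bash
python3 - <<'E'
from h import *
rep()
b=ctrl.get_image("side")[:,:,::-1];cv2.imwrite("pics/side6.png",b)
for c in(326,328,330):print(b[210:226,c,0].tolist())
E
```

```text
t 20.55 rim-M mm [ 0.4   3.03 18.47] psi 108.62 tilt [ 0.0198 -0.0013] F [ 0.8  0.6 -1.9] Mt [ 0.26 -0.08  0.05] grip 60.0 q [ 0.61  0.4  -0.95  1.68  0.36  1.24 -0.1 ]
[115, 115, 115, 115, 114, 115, 114, 115, 122, 148, 168, 176, 177, 175, 169, 150]
[115, 114, 115, 115, 114, 114, 113, 113, 118, 141, 165, 175, 176, 176, 172, 155]
[114, 113, 114, 112, 113, 112, 112, 113, 124, 152, 171, 175, 176, 176, 175, 165]
```

Call:
{"op": "play_rows", "data": {"increments": [[[0,0,-0.005,0,0,0,-1],[0,0,-0.01,0,0,0,-1],[0,0,-0.01,0,0,0,-1]]]}}

```text
time: 20.9
position: [0.5874, 0.0693, 0.2137]
tool_rot: [1.823, 2.541, -0.016]
ft_force: [-1.1, -0.3, -1.7]
grip_width: 0.201
grip_force: 60.0
```

Call:
{"op": "play_rows", "data": {"increments": [[[0,0,-0.005,0,0,0,-1],[0,0,-0.01,0,0,0,-1],[0,0,-0.01,0,0,0,-1]]]}}

```text
time: 21.2
position: [0.5873, 0.0698, 0.2148]
tool_rot: [1.823, 2.541, -0.016]
ft_force: [0.4, -0.1, -2.0]
grip_width: 0.202
grip_force: 60.0
```

Call:
{"op": "play_rows", "data": {"increments": [[[0,0,-0.005,0,0,0,-1],[0,0,-0.01,0,0,0,-1],[0,0,-0.01,0,0,0,-1]]]}}

```text
time: 21.5
position: [0.5874, 0.0698, 0.2159]
tool_rot: [1.823, 2.541, -0.016]
ft_force: [-0.0, -0.6, -2.0]
grip_width: 0.203
grip_force: 60.0
```

```bash
python3 - <<'E'
from h import *
rep()
E
```

```text
t 21.5 rim-M mm [-0.42  4.63 20.71] psi 108.69 tilt [ 0.0174 -0.0001] F [-0.  -0.6 -2. ] Mt [ 0.22 -0.06 -0.02] grip 60.0 q [ 0.61  0.39 -0.96  1.68  0.36  1.25 -0.1 ]
```

Call:
{"op": "play_rows", "data": {"increments": [[[0,0,-0.005,0,0,0,-1],[0,0,-0.01,0,0,0,-1],[0,0,-0.015,0,0,0,-1],[0,0,-0.015,0,0,0,-1]]]}}

```text
time: 21.9
position: [0.5873, 0.0698, 0.2173]
tool_rot: [1.823, 2.541, -0.016]
ft_force: [-0.4, 0.0, -2.0]
grip_width: 0.201
grip_force: 60.0
```

Call:
{"op": "play_rows", "data": {"increments": [[[0,0,-0.005,0,0,0,-1],[0,0,-0.01,0,0,0,-1],[0,0,-0.015,0,0,0,-1],[0,0,-0.015,0,0,0,-1]]]}}

```text
time: 22.3
position: [0.5871, 0.0698, 0.2184]
tool_rot: [1.823, 2.542, -0.016]
ft_force: [0.2, -0.2, -5.5]
grip_width: 0.199
grip_force: 60.0
```

```bash
python3 - <<'E'
from h import *
rep()
b=ctrl.get_image("side")[:,:,::-1];cv2.imwrite("pics/side6.png",b)
for c in(326,328,330):print(b[210:226,c,0].tolist())
E
```

```text
t 22.3 rim-M mm [-0.65  4.64 23.24] psi 108.69 tilt [0.0169 0.0005] F [ 0.2 -0.2 -5.5] Mt [ 0.54 -0.17  0.06] grip 60.0 q [ 0.61  0.39 -0.96  1.67  0.35  1.25 -0.1 ]
[115, 114, 114, 113, 113, 114, 115, 127, 158, 174, 177, 176, 177, 175, 169, 151]
[113, 114, 113, 113, 113, 112, 114, 126, 158, 173, 176, 176, 176, 177, 176, 174]
[113, 113, 113, 112, 112, 112, 116, 137, 163, 174, 177, 177, 176, 177, 176, 169]
```

Call:
{"op": "play_rows", "data": {"increments": [[[-0.0004,-0.028,0,0,0,-0.017,-1],[-0.0015,-0.056,0,0,0,-0.033,-1],[-0.0015,-0.056,0,0,0,-0.033,-1]]]}}

```text
time: 22.65
position: [0.5824, 0.0672, 0.2187]
tool_rot: [1.755, 2.587, -0.015]
ft_force: [4.2, -1.1, -8.3]
grip_width: 0.201
grip_force: 60.0
```

```bash
python3 - <<'E'
from h import *
rep()
b=cv2.imread("pics/side4.png")
for c in(326,328,330):print(b[210:226,c,0].tolist())
E
```

```text
t 22.65 rim-M mm [-0.07  4.   23.66] psi 111.7 tilt [ 0.0181 -0.0004] F [ 4.2 -1.1 -8.3] Mt [ 0.59 -0.99  0.17] grip 60.0 q [ 0.63  0.38 -0.97  1.69  0.35  1.25 -0.05]
[114, 115, 114, 116, 114, 115, 115, 124, 150, 169, 175, 176, 176, 176, 168, 146]
[115, 114, 115, 115, 114, 114, 114, 121, 145, 167, 176, 176, 176, 173, 156, 128]
[115, 114, 114, 113, 112, 113, 113, 121, 149, 168, 176, 176, 175, 175, 169, 152]
```

Call:
{"op": "play_rows", "data": {"increments": [[[-0.0001,-0.009,0,0,0,-0.0055,-1],[-0.0004,-0.028,0,0,0,-0.017,-1],[-0.0004,-0.028,0,0,0,-0.017,-1]]]}}

```text
time: 22.95
position: [0.5804, 0.0662, 0.2191]
tool_rot: [1.721, 2.609, -0.015]
ft_force: [6.1, -2.1, -7.8]
grip_width: 0.204
grip_force: 60.0
```

```bash
python3 - <<'E'
from h import *
rep()
E
```

```text
t 22.95 rim-M mm [ 0.44  4.02 24.04] psi 113.18 tilt [ 0.0183 -0.0009] F [ 6.1 -2.1 -7.8] Mt [ 0.59 -1.27  0.1 ] grip 60.0 q [ 0.64  0.38 -0.98  1.69  0.35  1.25 -0.02]
```

The cup resists counter-clockwise turning beyond about 110°, so the gate is near 108°. The cup has sagged in the grip and is tilting in the gates. I turn back to 108.5° and level it by pitching about its own mouth.

Call:
{"op": "play_rows", "data": {"increments": [[[-0.001,0.043,0,0,0,0.026,-1],[-0.0036,0.087,0,0,0,0.052,-1],[0.001,0.087,0.02,0,-0.012,0.052,-1],[0.006,0.087,0.04,0,-0.024,0.052,-1],[0.01,0.087,0.06,0,-0.036,0.052,-1],[0.014,0.087,0.08,0,-0.048,0.052,-1],[0.018,0.087,0.094,0,-0.056,0.052,-1],[0.018,0.087,0.094,0,-0.056,0.052,-1]]]}}

```text
time: 23.75
position: [0.5866, 0.0724, 0.2094]
tool_rot: [1.781, 2.479, -0.09]
ft_force: [0.9, -0.0, -2.3]
grip_width: 0.205
grip_force: 60.0
```

```bash
python3 - <<'E'
from h import *
rep()
b=ctrl.get_image("side")[:,:,::-1];cv2.imwrite("pics/side7.png",b)
for c in(326,328,330):print(b[210:226,c,0].tolist())
E
```

```text
t 23.75 rim-M mm [-1.04  6.34 23.78] psi 108.59 tilt [ 0.1058 -0.0037] F [ 0.9 -0.  -2.3] Mt [0.43 0.03 0.  ] grip 60.0 q [ 0.55  0.38 -0.93  1.7   0.43  1.24 -0.18]
[116, 115, 116, 115, 116, 116, 114, 121, 141, 164, 175, 177, 176, 175, 168, 146]
[115, 115, 114, 115, 115, 115, 114, 117, 135, 162, 174, 176, 176, 173, 157, 133]
[114, 114, 113, 114, 112, 113, 112, 118, 140, 164, 175, 177, 176, 176, 172, 163]
```

Call:
{"op": "play_rows", "data": {"increments": [[[-0.001,0,-0.01,0,0,0,-1],[-0.002,0,-0.02,0,0,0,-1],[-0.002,0,-0.02,0,0,0,-1]]]}}

```text
time: 24.1
position: [0.5867, 0.072, 0.2109]
tool_rot: [1.784, 2.479, -0.088]
ft_force: [-0.3, 1.0, -6.3]
grip_width: 0.2
grip_force: 60.0
```

Call:
{"op": "play_rows", "data": {"increments": [[[-0.001,0,-0.01,0,0,0,-1],[-0.002,0,-0.02,0,0,0,-1],[-0.002,0,-0.02,0,0,0,-1]]]}}

```text
time: 24.4
position: [0.5865, 0.0723, 0.2131]
tool_rot: [1.784, 2.479, -0.089]
ft_force: [-0.2, 3.2, -8.0]
grip_width: 0.203
grip_force: 60.0
```

```bash
python3 - <<'E'
from h import *
rep()
b=ctrl.get_image("side")[:,:,::-1];cv2.imwrite("pics/side7.png",b)
for c in(326,328,330):print(b[210:226,c,0].tolist())
E
```

```text
t 24.4 rim-M mm [-1.22  6.23 27.26] psi 108.52 tilt [ 0.1038 -0.0033] F [-0.2  3.2 -8. ] Mt [ 1.65 -0.07  0.05] grip 60.0 q [ 0.55  0.38 -0.94  1.7   0.43  1.24 -0.17]
[115, 114, 115, 115, 115, 115, 114, 122, 145, 166, 174, 176, 177, 175, 168, 150]
[114, 114, 115, 114, 114, 114, 114, 119, 141, 164, 174, 176, 177, 177, 172, 155]
[114, 114, 113, 113, 113, 112, 113, 120, 144, 166, 175, 176, 177, 176, 176, 165]
```

Call:
{"op": "play_rows", "data": {"increments": [[[0.001,0,0.01,0,0,0,-1],[0.01,0,0.01,0,-0.011,0,-1],[0.019,0,0.01,0,-0.022,0,-1],[0.028,0,0.01,0,-0.033,0,-1],[0.037,0,0.01,0,-0.044,0,-1],[0.037,0,0.01,0,-0.044,0,-1]]]}}

```text
time: 25.05
position: [0.5855, 0.0754, 0.2121]
tool_rot: [1.748, 2.43, -0.15]
ft_force: [0.3, 1.2, -6.4]
grip_width: 0.201
grip_force: 60.0
```

```bash
python3 - <<'E'
from h import *
rep()
b=ctrl.get_image("side")[:,:,::-1];cv2.imwrite("pics/side8.png",b)
for c in(326,328,330):print(b[210:226,c,0].tolist())
w=ctrl.get_image("wrist")[:,:,::-1];cv2.imwrite("pics/w8.png",w)
cv2.imwrite("pics/s8c.png",np.hstack([np.clip(cv2.resize(b[150:250,280:360],None,fx=4,fy=4,interpolation=3)*1.4,0,255).astype(np.uint8),cv2.resize(w,None,fx=.714,fy=.952)]))
E
```

```text
t 25.05 rim-M mm [-2.17  9.23 34.  ] psi 108.53 tilt [ 0.1749 -0.0035] F [ 0.3  1.2 -6.4] Mt [ 1.37  0.07 -0.03] grip 60.0 q [ 0.5   0.37 -0.92  1.71  0.49  1.25 -0.23]
[115, 116, 115, 115, 114, 115, 113, 121, 144, 166, 175, 176, 176, 175, 168, 151]
[114, 114, 114, 114, 114, 114, 115, 119, 138, 162, 174, 177, 176, 176, 176, 167]
[115, 113, 114, 113, 112, 112, 113, 119, 141, 164, 174, 176, 176, 177, 176, 168]
```

View pics/s8c.png

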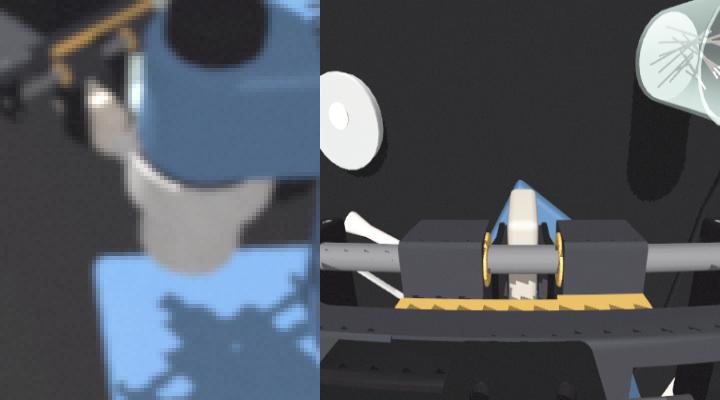

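Call:
{"op": "play_rows", "data": {"increments": [[[0.004,0,0.02,0,0,0,-1],[0.007,0,0.04,0,0,0,-1],[0.007,0,0.04,0,0,0,-1]]]}}

```text
time: 25.45
position: [0.5861, 0.0748, 0.2087]
tool_rot: [1.749, 2.429, -0.148]
ft_force: [-0.1, 0.6, -0.9]
grip_width: 0.203
grip_force: 60.0
```

Call:
{"op": "play_rows", "data": {"increments": [[[0,0.015,0,0,0,0,-1],[0,0.03,0,0,0,0,-1],[0,0.03,0,0,0,0,-1]]]}}

```text
time: 25.75
position: [0.5884, 0.0761, 0.2079]
tool_rot: [1.75, 2.43, -0.149]
ft_force: [-2.4, 0.6, -0.4]
grip_width: 0.2
grip_force: 60.0
```

Call:
{"op": "play_rows", "data": {"increments": [[[0,-0.02,0,0,0,0,-1],[0,-0.04,0,0,0,0,-1],[0,-0.06,0,0,0,0,-1],[0,-0.06,0,0,0,0,-1]]]}}

```text
time: 26.15
position: [0.5836, 0.0747, 0.2084]
tool_rot: [1.747, 2.43, -0.145]
ft_force: [3.7, 2.7, -3.6]
grip_width: 0.203
grip_force: 60.1
```

Call:
{"op": "play_rows", "data": {"increments": [[[0,0.03,0,0,0,0,-1],[0.015,0.03,0,0,0,0,-1],[0.03,0.03,0,0,0,0,-1],[0.03,0.03,0,0,0,0,-1]]]}}

```text
time: 26.55
position: [0.5844, 0.0779, 0.2071]
tool_rot: [1.75, 2.431, -0.15]
ft_force: [0.0, -0.4, -1.8]
grip_width: 0.202
grip_force: 60.0
```

Call:
{"op": "play_rows", "data": {"increments": [[[-0.02,0,0,0,0,0,-1],[-0.04,0,0,0,0,0,-1],[-0.06,0,0,0,0,0,-1],[-0.06,0,0,0,0,0,-1]]]}}

```text
time: 26.95
position: [0.5859, 0.0743, 0.2083]
tool_rot: [1.749, 2.434, -0.146]
ft_force: [-2.2, 5.3, -2.0]
grip_width: 0.199
grip_force: 60.0
```

Call:
{"op": "play_rows", "data": {"increments": [[[0.015,0,0,0,0,0,-1],[0.03,0,0,0,0,0,-1],[0.03,0,0,0,0,0,-1]]]}}

```text
time: 27.25
position: [0.5858, 0.0747, 0.2079]
tool_rot: [1.749, 2.43, -0.149]
ft_force: [0.3, 1.9, -1.6]
grip_width: 0.201
grip_force: 60.0
```

```bash
python3 - <<'E'
from h import *
rep()
b=ctrl.get_image("side")[:,:,::-1];cv2.imwrite("pics/side9.png",b)
for c in(326,328,330):print(b[210:226,c,0].tolist())
E
```

```text
t 27.25 rim-M mm [-1.98  8.48 29.76] psi 108.47 tilt [ 0.1742 -0.0036] F [ 0.3  1.9 -1.6] Mt [0.63 0.1  0.02] grip 60.0 q [ 0.5   0.37 -0.92  1.71  0.5   1.24 -0.24]
[115, 114, 115, 114, 115, 115, 114, 114, 121, 144, 166, 175, 176, 175, 167, 146]
[114, 114, 114, 114, 114, 114, 114, 114, 119, 138, 163, 174, 177, 172, 156, 132]
[114, 114, 113, 115, 114, 113, 113, 113, 119, 142, 164, 175, 176, 175, 172, 163]
```

Probing shows the cup sat about 2 mm too far in from the handle side. I recentre it and raise gently at the suspected gate.

Call:
{"op": "play_rows", "data": {"increments": [[[0.01,0.004,0,0,0,0,-1],[0.02,0.004,0,0,0,0,-1],[0.02,0.004,0,0,0,0,-1]]]}}

```text
time: 27.6
position: [0.5855, 0.077, 0.2076]
tool_rot: [1.749, 2.43, -0.149]
ft_force: [-0.5, 0.4, -1.9]
grip_width: 0.203
grip_force: 60.0
```

Call:
{"op": "play_rows", "data": {"increments": [[[-0.002,0,-0.01,0,0,0,-1],[-0.0035,0,-0.02,0,0,0,-1],[-0.005,0,-0.03,0,0,0,-1],[-0.005,0,-0.03,0,0,0,-1]]]}}

```text
time: 28.0
position: [0.5856, 0.077, 0.2109]
tool_rot: [1.749, 2.43, -0.148]
ft_force: [1.1, -0.2, -0.7]
grip_width: 0.203
grip_force: 60.0
```

Call:
{"op": "play_rows", "data": {"increments": [[[-0.002,0,-0.01,0,0,0,-1],[-0.0035,0,-0.02,0,0,0,-1],[-0.0035,0,-0.02,0,0,0,-1]]]}}

```text
time: 28.3
position: [0.5854, 0.077, 0.2124]
tool_rot: [1.75, 2.43, -0.149]
ft_force: [1.0, 0.5, -3.2]
grip_width: 0.201
grip_force: 60.0
```

```bash
cat >> h.py <<'E'
def edge(tag):
    b=ctrl.get_image("side")[:,:,::-1];cv2.imwrite(f"pics/{tag}.png",b)
    col=b[205:240,324:332,0].astype(float).mean(1);i=np.argmax(col>146);print("edge",round(205+i-1+(146-col[i-1])/(col[i]-col[i-1]),2))
E
python3 - <<'E'
from h import *
rep();edge("side10")
E
```

```text
t 28.3 rim-M mm [-2.42 10.71 34.12] psi 108.48 tilt [ 0.1733 -0.0034] F [ 1.   0.5 -3.2] Mt [ 0.52 -0.04  0.05] grip 60.0 q [ 0.5   0.37 -0.92  1.71  0.49  1.25 -0.23]
edge 217.47
```

Call:
{"op": "play_rows", "data": {"increments": [[[-0.002,0,-0.01,0,0,0,-1],[-0.0035,0,-0.02,0,0,0,-1],[-0.0035,0,-0.02,0,0,0,-1],[-0.0035,0,-0.02,0,0,0,-1]]]}}

```text
time: 28.75
position: [0.585, 0.0771, 0.214]
tool_rot: [1.75, 2.431, -0.149]
ft_force: [2.0, -0.9, -8.6]
grip_width: 0.203
grip_force: 60.0
```

```bash
python3 - <<'E'
from h import *
rep();edge("side11")
E
```

```text
t 28.75 rim-M mm [-2.73 10.83 35.64] psi 108.49 tilt [ 0.1727 -0.0026] F [ 2.  -0.9 -8.6] Mt [1.01 0.12 0.14] grip 60.0 q [ 0.5   0.37 -0.92  1.71  0.49  1.26 -0.23]
edge 217.41
```

Call:
{"op": "play_rows", "data": {"increments": [[[0.001,0,0.006,0,0,0,-1],[-0.0007,0.027,0.006,0.0026,0,0.0146,-1],[-0.0015,0.054,0.006,0.0051,0,0.0292,-1],[-0.0025,0.0805,0.006,0.0077,0,0.0438,-1],[-0.0025,0.0805,0.006,0.0077,0,0.0438,-1]]]}}

```text
time: 29.3
position: [0.5926, 0.0803, 0.2137]
tool_rot: [1.837, 2.372, -0.157]
ft_force: [-4.4, 2.6, -7.8]
grip_width: 0.197
grip_force: 60.0
```

```bash
python3 - <<'E'
from h import *
rep();edge("side12")
E
```

```text
t 29.3 rim-M mm [-2.43 11.87 35.28] psi 104.47 tilt [ 0.1718 -0.0018] F [-4.4  2.6 -7.8] Mt [ 1.54  1.05 -0.27] grip 60.0 q [ 0.47  0.39 -0.9   1.68  0.5   1.28 -0.31]
edge 217.31
```

Call:
{"op": "play_rows", "data": {"increments": [[[0.003,-0.02,0.015,-0.0019,0,-0.011,-1],[0.004,-0.04,0.0295,-0.0039,0,-0.022,-1],[0.0034,-0.0604,0.0295,-0.0058,0,-0.0329,-1],[0.0104,-0.0604,0.049,-0.0058,-0.011,-0.0329,-1],[0.0174,-0.0604,0.068,-0.0058,-0.022,-0.0329,-1],[0.0244,-0.0604,0.0875,-0.0058,-0.0333,-0.0329,-1],[0.0244,-0.0604,0.0875,-0.0058,-0.0333,-0.0329,-1]]]}}

```text
time: 30.05
position: [0.5869, 0.0795, 0.2049]
tool_rot: [1.743, 2.381, -0.197]
ft_force: [0.1, -0.2, -1.7]
grip_width: 0.202
grip_force: 60.0
```

```bash
python3 - <<'E'
from h import *
rep();edge("side13")
E
```

```text
t 30.05 rim-M mm [-2.6  12.94 32.39] psi 107.58 tilt [ 0.2255 -0.0021] F [ 0.1 -0.2 -1.7] Mt [0.49 0.07 0.03] grip 60.0 q [ 0.45  0.38 -0.9   1.71  0.55  1.26 -0.3 ]
edge 218.05
```

Call:
{"op": "play_rows", "data": {"increments": [[[-0.003,0,-0.015,0,0,0,-1],[-0.0067,0,-0.03,0,0,0,-1],[-0.0067,0,-0.03,0,0,0,-1],[-0.0067,0,-0.03,0,0,0,-1]]]}}

```text
time: 30.5
position: [0.587, 0.0787, 0.2079]
tool_rot: [1.745, 2.38, -0.196]
ft_force: [1.0, 0.0, -3.6]
grip_width: 0.199
grip_force: 60.0
```

```bash
python3 - <<'E'
from h import *
rep();edge("side14")
E
```

```text
t 30.5 rim-M mm [-2.63 12.08 35.22] psi 107.48 tilt [ 0.2241 -0.0021] F [ 1.   0.  -3.6] Mt [0.86 0.06 0.03] grip 60.0 q [ 0.45  0.38 -0.9   1.71  0.55  1.26 -0.3 ]
edge 217.61
```

Call:
{"op": "play_rows", "data": {"increments": [[[0.01,-0.004,0,0,0,0,-1],[0.01,-0.004,0,0,0,0,-1],[0.0055,-0.004,-0.02,0,0,0,-1],[0.0055,-0.004,-0.02,0,0,0,-1]]]}}

```text
time: 30.95
position: [0.5862, 0.0795, 0.2095]
tool_rot: [1.746, 2.381, -0.196]
ft_force: [1.3, -0.6, -7.6]
grip_width: 0.204
grip_force: 60.0
```

```bash
python3 - <<'E'
from h import *
rep();edge("side15")
E
```

```text
t 30.95 rim-M mm [-3.47 12.83 36.81] psi 107.49 tilt [ 0.2239 -0.0016] F [ 1.3 -0.6 -7.6] Mt [ 1.12 -0.04  0.13] grip 60.0 q [ 0.45  0.37 -0.9   1.71  0.54  1.27 -0.3 ]
edge 217.48
```

Call:
{"op": "play_rows", "data": {"increments": [[[0.002,0.005,0.004,0,0,0,-1],[0.001,0.032,0.004,0.0033,0,0.0144,-1],[0.0,0.06,0.004,0.0066,0,0.0289,-1],[-0.001,0.087,0.004,0.0099,0,0.0433,-1],[-0.001,0.087,0.004,0.0099,0,0.0433,-1]]]}}

```text
time: 31.5
position: [0.5947, 0.0825, 0.2093]
tool_rot: [1.831, 2.321, -0.206]
ft_force: [-2.5, 0.6, -6.4]
grip_width: 0.201
grip_force: 60.0
```

```bash
python3 - <<'E'
from h import *
s,R0,rim,psi=rep();a=np.radians(psi);sp=np.hypot(*(R0[:2,2]));T=np.array([.6221,-.0324])+(.1065+.051*sp)*np.array([np.cos(a),np.sin(a)]);print("want-TCP mm",(T-s["position"][:2])*1e3)
E
```

```text
t 31.5 rim-M mm [-2.27 13.84 36.58] psi 103.46 tilt [ 0.2237 -0.0013] F [-2.5  0.6 -6.4] Mt [ 1.14  0.62 -0.25] grip 60.0 q [ 0.42  0.4  -0.88  1.68  0.55  1.29 -0.37]
want-TCP mm [-0.00888675 -0.21625434]
```

Call:
{"op": "play_rows", "data": {"increments": [[[-0.0008,0.027,0,0.0033,0,0.0144,-1],[-0.0018,0.055,0,0.0066,0,0.0289,-1],[-0.0028,0.082,0,0.0099,0,0.0433,-1],[-0.0028,0.082,0,0.0099,0,0.0433,-1]]]}}

```text
time: 31.9
position: [0.6046, 0.0832, 0.211]
tool_rot: [1.912, 2.255, -0.212]
ft_force: [0.3, 0.0, -2.7]
grip_width: 0.204
grip_force: 60.0
```

```bash
cat >> h.py <<'E'
def full(tag=None,c=(.6221,-.0324)):
    s,R0,rim,psi=rep();a=np.radians(psi);sp=np.hypot(*(R0[:2,2]));u=np.array([np.cos(a),np.sin(a)]);v=np.array([np.sin(a),-np.cos(a)])
    e=np.array(c)+(.1065+.051*sp)*u-s["position"][:2];f=s["ft_force"][:2]
    print("want-TCP mm rad,tan",np.round([e@u*1e3,e@v*1e3],2),"F rad,tan",np.round([f@u,f@v],1),"z",round(s["position"][2],4))
    if tag: edge(tag)
E
python3 - <<'E'
from h import *
full("side16")
E
```

```text
t 31.9 rim-M mm [ 0.21 13.09 38.5 ] psi 99.39 tilt [ 0.2256 -0.006 ] F [ 0.3  0.  -2.7] Mt [0.5  0.02 0.  ] grip 60.0 q [ 0.4   0.42 -0.86  1.64  0.56  1.32 -0.44]
want-TCP mm rad,tan [ 1.07 -1.55] F rad,tan [-0.   0.3] z 0.211
edge 216.75
```

The force dropped to baseline and the cup popped up, so the gate is at about 99°. I raise onto the seal.

Call:
{"op": "play_rows", "data": {"increments": [[[-0.0022,0,-0.01,0,0,0,-1],[-0.0045,0,-0.0195,0,0,0,-1],[-0.0045,0,-0.0195,0,0,0,-1]]]}}

```text
time: 32.25
position: [0.6029, 0.0835, 0.212]
tool_rot: [1.912, 2.259, -0.214]
ft_force: [-1.4, 0.4, -1.4]
grip_width: 0.204
grip_force: 60.0
```

```bash
python3 - <<'E'
from h import *
full("side17")
E
```

```text
t 32.25 rim-M mm [-1.29 13.43 39.39] psi 99.49 tilt [ 0.2246 -0.0031] F [-1.4  0.4 -1.4] Mt [ 0.51 -0.03 -0.01] grip 60.0 q [ 0.4   0.42 -0.86  1.64  0.55  1.32 -0.43]
want-TCP mm rad,tan [ 0.44 -0.19] F rad,tan [ 0.6 -1.4] z 0.212
edge 216.54
```

Call:
{"op": "play_rows", "data": {"increments": [[[-0.0022,0,-0.01,0,0,0,-1],[-0.0045,0,-0.0195,0,0,0,-1],[-0.0045,0,-0.0195,0,0,0,-1]]]}}

```text
time: 32.6
position: [0.6027, 0.0836, 0.2136]
tool_rot: [1.912, 2.259, -0.215]
ft_force: [-0.5, -1.5, -3.6]
grip_width: 0.203
grip_force: 60.0
```

```bash
python3 - <<'E'
from h import *
full("side18")
E
```

```text
t 32.6 rim-M mm [-1.53 13.45 40.94] psi 99.49 tilt [ 0.2242 -0.0022] F [-0.5 -1.5 -3.6] Mt [ 0.68 -0.04 -0.02] grip 60.0 q [ 0.4   0.42 -0.86  1.64  0.55  1.32 -0.43]
want-TCP mm rad,tan [0.35 0.02] F rad,tan [-1.4 -0.7] z 0.2136
edge 216.32
```

Call:
{"op": "play_rows", "data": {"increments": [[[0.005,0,0.013,0,-0.0074,0,-1],[0.011,0,0.026,0,-0.0148,0,-1],[0.016,0,0.039,0,-0.0222,0,-1],[0.016,0,0.039,0,-0.0222,0,-1]]]}}

```text
time: 33.05
position: [0.6023, 0.0847, 0.2091]
tool_rot: [1.892, 2.238, -0.247]
ft_force: [1.0, -1.1, -3.2]
grip_width: 0.204
grip_force: 60.0
```

Call:
{"op": "play_rows", "data": {"increments": [[[-0.0025,0,-0.01,0,0,0,-1],[-0.005,0,-0.0193,0,0,0,-1],[-0.0075,0,-0.029,0,0,0,-1],[-0.0075,0,-0.029,0,0,0,-1]]]}}

```text
time: 33.45
position: [0.6026, 0.0847, 0.2127]
tool_rot: [1.894, 2.237, -0.245]
ft_force: [-0.5, 0.6, -3.4]
grip_width: 0.207
grip_force: 60.0
```

```bash
python3 - <<'E'
from h import *
full("side19")
E
```

```text
t 33.45 rim-M mm [-1.68 14.91 43.7 ] psi 99.49 tilt [ 0.2575 -0.0026] F [-0.5  0.6 -3.4] Mt [ 1.15  0.18 -0.1 ] grip 60.0 q [ 0.37  0.42 -0.86  1.64  0.58  1.34 -0.46]
want-TCP mm rad,tan [ 0.89 -0.07] F rad,tan [ 0.7 -0.4] z 0.2127
edge 215.68
```

Call:
{"op": "play_rows", "data": {"increments": [[[-0.0025,0,-0.01,0,0,0,-1],[-0.005,0,-0.0193,0,0,0,-1],[-0.0075,0,-0.029,0,0,0,-1],[-0.0075,0,-0.029,0,0,0,-1]]]}}

```text
time: 33.9
position: [0.6026, 0.0847, 0.2157]
tool_rot: [1.893, 2.237, -0.245]
ft_force: [-0.3, 0.9, -4.0]
grip_width: 0.203
grip_force: 60.0
```

```bash
python3 - <<'E'
from h import *
full("side20")
E
```

```text
t 33.9 rim-M mm [-1.66 14.91 46.68] psi 99.5 tilt [ 0.2577 -0.0026] F [-0.3  0.9 -4. ] Mt [ 1.3   0.25 -0.06] grip 60.0 q [ 0.37  0.42 -0.86  1.64  0.58  1.34 -0.46]
want-TCP mm rad,tan [ 0.92 -0.09] F rad,tan [ 0.9 -0.2] z 0.2157
edge 214.91
```

Call:
{"op": "play_rows", "data": {"increments": [[[0.002,0,-0.01,0,0,0,-1],[0.001,0,-0.0193,0,0,0,-1],[-0.0025,0,-0.031,0,0,0,-1],[-0.0025,0,-0.031,0,0,0,-1]]]}}

```text
time: 34.35
position: [0.6025, 0.0848, 0.2185]
tool_rot: [1.894, 2.237, -0.246]
ft_force: [0.0, 0.4, -5.3]
grip_width: 0.2
grip_force: 60.0
```

```bash
python3 - <<'E'
from h import *
full("side21")
E
```

```text
t 34.35 rim-M mm [-1.77 14.94 49.6 ] psi 99.47 tilt [ 0.258  -0.0023] F [ 0.   0.4 -5.3] Mt [ 1.35  0.11 -0.01] grip 60.0 q [ 0.37  0.42 -0.86  1.64  0.58  1.34 -0.45]
want-TCP mm rad,tan [0.88 0.02] F rad,tan [0.4 0.1] z 0.2185
edge 214.32
```

Call:
{"op": "play_rows", "data": {"increments": [[[-0.0011,-0.0521,0.0003,-0.0072,0,-0.0268,-1],[-0.0044,-0.1041,0.0012,-0.0143,0,-0.0537,-1],[-0.0044,-0.1041,0.0012,-0.0143,0,-0.0537,-1]]]}}

```text
time: 34.7
position: [0.5918, 0.0823, 0.2185]
tool_rot: [1.79, 2.312, -0.234]
ft_force: [0.2, -0.4, -6.5]
grip_width: 0.204
grip_force: 60.0
```

```bash
python3 - <<'E'
from h import *
full("side22")
E
```

```text
t 34.7 rim-M mm [-3.32 14.42 49.67] psi 104.5 tilt [ 0.2592 -0.0018] F [ 0.2 -0.4 -6.5] Mt [ 1.37  0.29 -0.03] grip 60.0 q [ 0.41  0.38 -0.88  1.68  0.57  1.31 -0.37]
want-TCP mm rad,tan [1.12 0.64] F rad,tan [-0.4  0. ] z 0.2185
edge 214.44
```

Call:
{"op": "play_rows", "data": {"increments": [[[-0.0011,-0.0521,0.0003,-0.0072,0,-0.0268,-1],[-0.0044,-0.1041,0.0012,-0.0143,0,-0.0537,-1],[-0.0044,-0.1041,0.0012,-0.0143,0,-0.0537,-1]]]}}

```text
time: 35.05
position: [0.5821, 0.0792, 0.2185]
tool_rot: [1.685, 2.383, -0.22]
ft_force: [-0.1, 0.1, -6.3]
grip_width: 0.199
grip_force: 60.0
```

```bash
python3 - <<'E'
from h import *
full("side23")
E
```

```text
t 35.05 rim-M mm [-4.16 14.09 49.7 ] psi 109.44 tilt [ 0.2591 -0.0018] F [-0.1  0.1 -6.3] Mt [ 1.31  0.38 -0.02] grip 60.0 q [ 0.45  0.35 -0.91  1.72  0.56  1.27 -0.28]
want-TCP mm rad,tan [1.14 0.56] F rad,tan [ 0.2 -0.1] z 0.2185
edge 214.39
```

Call:
{"op": "play_rows", "data": {"increments": [[[-0.0011,-0.0521,0.0003,-0.0072,0,-0.0268,-1],[-0.0044,-0.1041,0.0012,-0.0143,0,-0.0537,-1],[-0.0044,-0.1041,0.0012,-0.0143,0,-0.0537,-1]]]}}

```text
time: 35.4
position: [0.5726, 0.0755, 0.2186]
tool_rot: [1.577, 2.449, -0.205]
ft_force: [1.3, -0.6, -5.7]
grip_width: 0.205
grip_force: 60.0
```

```bash
python3 - <<'E'
from h import *
full("side24")
E
```

```text
t 35.4 rim-M mm [-4.98 13.85 49.72] psi 114.42 tilt [ 0.259 -0.002] F [ 1.3 -0.6 -5.7] Mt [ 1.24  0.49 -0.01] grip 60.0 q [ 0.49  0.31 -0.93  1.76  0.55  1.24 -0.19]
want-TCP mm rad,tan [1.01 0.42] F rad,tan [-1.   0.9] z 0.2186
edge 214.29
```

The lugs are above the ledges and it turns freely. I carry on counter-clockwise.

Call:
{"op": "play_rows", "data": {"increments": [[[-0.0011,-0.0521,0.0003,-0.0072,0,-0.0268,-1],[-0.0044,-0.1041,0.0012,-0.0143,0,-0.0537,-1],[-0.0044,-0.1041,0.0012,-0.0143,0,-0.0537,-1]]]}}

```text
time: 35.75
position: [0.5634, 0.0709, 0.2186]
tool_rot: [1.467, 2.511, -0.191]
ft_force: [0.1, -0.3, -6.2]
grip_width: 0.204
grip_force: 60.0
```

Call:
{"op": "play_rows", "data": {"increments": [[[-0.0011,-0.0521,0.0003,-0.0072,0,-0.0268,-1],[-0.0044,-0.1041,0.0012,-0.0143,0,-0.0537,-1],[-0.0044,-0.1041,0.0012,-0.0143,0,-0.0537,-1]]]}}

```text
time: 36.05
position: [0.5546, 0.0654, 0.2185]
tool_rot: [1.354, 2.569, -0.176]
ft_force: [0.7, -0.6, -6.1]
grip_width: 0.202
grip_force: 60.0
```

Call:
{"op": "play_rows", "data": {"increments": [[[-0.0011,-0.0521,0.0003,-0.0072,0,-0.0268,-1],[-0.0044,-0.1041,0.0012,-0.0143,0,-0.0537,-1],[-0.0044,-0.1041,0.0012,-0.0143,0,-0.0537,-1]]]}}

```text
time: 36.35
position: [0.5463, 0.0592, 0.2185]
tool_rot: [1.239, 2.621, -0.161]
ft_force: [-0.8, 0.3, -5.0]
grip_width: 0.201
grip_force: 60.0
```

```bash
python3 - <<'E'
from h import *
full("side25")
E
```

```text
t 36.35 rim-M mm [-7.61 12.33 49.74] psi 129.39 tilt [ 0.2593 -0.0018] F [-0.8  0.3 -5. ] Mt [1.14 0.78 0.02] grip 60.0 q [ 0.64  0.19 -1.    1.87  0.46  1.12  0.15]
want-TCP mm rad,tan [0.82 0.45] F rad,tan [ 0.7 -0.4] z 0.2185
edge 214.08
```

Call:
{"op": "play_rows", "data": {"increments": [[[-0.0011,-0.0521,0.0003,-0.0072,0,-0.0268,-1],[-0.0044,-0.1041,0.0012,-0.0143,0,-0.0537,-1],[-0.0044,-0.1041,0.0012,-0.0143,0,-0.0537,-1]]]}}

```text
time: 36.7
position: [0.5385, 0.0523, 0.2185]
tool_rot: [1.121, 2.669, -0.146]
ft_force: [0.5, -0.2, -6.9]
grip_width: 0.205
grip_force: 60.0
```

Call:
{"op": "play_rows", "data": {"increments": [[[-0.0011,-0.0521,0.0003,-0.0072,0,-0.0268,-1],[-0.0044,-0.1041,0.0012,-0.0143,0,-0.0537,-1],[-0.0044,-0.1041,0.0012,-0.0143,0,-0.0537,-1]]]}}

```text
time: 37.0
position: [0.5315, 0.0447, 0.2186]
tool_rot: [1.003, 2.712, -0.131]
ft_force: [1.2, 0.8, -5.5]
grip_width: 0.204
grip_force: 60.0
```

Call:
{"op": "play_rows", "data": {"increments": [[[-0.0011,-0.0521,0.0003,-0.0072,0,-0.0268,-1],[-0.0044,-0.1041,0.0012,-0.0143,0,-0.0537,-1],[-0.0044,-0.1041,0.0012,-0.0143,0,-0.0537,-1]]]}}

```text
time: 37.3
position: [0.525, 0.0365, 0.2186]
tool_rot: [0.883, 2.751, -0.115]
ft_force: [-0.3, 1.1, -6.4]
grip_width: 0.201
grip_force: 60.0
```

```bash
python3 - <<'E'
from h import *
full("side26")
E
```

```text
t 37.3 rim-M mm [-9.73 10.13 49.79] psi 144.41 tilt [ 0.2597 -0.001 ] F [-0.3  1.1 -6.4] Mt [0.96 0.98 0.08] grip 60.0 q [ 0.8   0.05 -1.04  1.96  0.29  0.99  0.57]
want-TCP mm rad,tan [0.69 0.43] F rad,tan [0.9 0.7] z 0.2186
edge 213.95
```

Call:
{"op": "play_rows", "data": {"increments": [[[-0.0007,-0.0417,0.0002,-0.0057,0,-0.0215,-1],[-0.0007,-0.0417,0.0002,-0.0057,0,-0.0215,-1]]]}}

```text
time: 37.55
position: [0.5228, 0.0333, 0.2185]
tool_rot: [0.833, 2.765, -0.109]
ft_force: [0.4, -0.4, -6.1]
grip_width: 0.2
grip_force: 60.0
```

Call:
{"op": "play_rows", "data": {"increments": [[[-0.0007,-0.0417,0.0002,-0.0057,0,-0.0215,-1],[-0.0007,-0.0417,0.0002,-0.0057,0,-0.0215,-1]]]}}

```text
time: 37.75
position: [0.5205, 0.0298, 0.2185]
tool_rot: [0.785, 2.778, -0.102]
ft_force: [0.0, 0.4, -6.0]
grip_width: 0.202
grip_force: 60.0
```

Call:
{"op": "play_rows", "data": {"increments": [[[-0.0007,-0.0417,0.0002,-0.0057,0,-0.0215,-1],[-0.0007,-0.0417,0.0002,-0.0057,0,-0.0215,-1]]]}}

```text
time: 37.95
position: [0.5183, 0.0258, 0.2184]
tool_rot: [0.737, 2.79, -0.097]
ft_force: [-0.6, -0.1, -5.2]
grip_width: 0.201
grip_force: 60.0
```

```bash
python3 - <<'E'
from h import *
full("side27")
E
```

```text
t 37.95 rim-M mm [-10.4    8.83  49.66] psi 150.42 tilt [ 0.2597 -0.0005] F [-0.6 -0.1 -5.2] Mt [ 0.71  1.01 -0.05] grip 60.0 q [ 0.84  0.   -1.02  1.99  0.21  0.96  0.77]
want-TCP mm rad,tan [0.77 0.65] F rad,tan [ 0.5 -0.4] z 0.2184
edge 213.96
```

Call:
{"op": "play_rows", "data": {"increments": [[[-0.0004,-0.0208,0.0001,-0.0028,0,-0.0107,-1],[-0.0007,-0.0417,0.0002,-0.0057,0,-0.0215,-1],[-0.0007,-0.0417,0.0002,-0.0057,0,-0.0215,-1]]]}}

```text
time: 38.3
position: [0.5167, 0.0222, 0.2186]
tool_rot: [0.688, 2.801, -0.089]
ft_force: [2.0, -0.6, -5.9]
grip_width: 0.206
grip_force: 60.1
```

```bash
python3 - <<'E'
from h import *
full("side28")
E
```

```text
t 38.3 rim-M mm [-10.27   8.55  49.85] psi 152.39 tilt [ 0.2601 -0.0014] F [ 2.  -0.6 -5.9] Mt [ 0.54  0.85 -0.43] grip 60.1 q [ 0.85 -0.02 -1.01  2.    0.18  0.94  0.83]
want-TCP mm rad,tan [1.02 0.45] F rad,tan [-2.1  0.4] z 0.2186
edge 214.11
```

Call:
{"op": "play_rows", "data": {"increments": [[[-0.0005,0.0313,0.0001,0.0043,0,0.0161,-1],[0.002,0.0313,0.01,0.0043,0,0.0161,-1],[0.0047,0.0313,0.0194,0.0043,0,0.0161,-1],[0.0047,0.0313,0.0194,0.0043,0,0.0161,-1]]]}}

```text
time: 38.75
position: [0.518, 0.0248, 0.2165]
tool_rot: [0.721, 2.794, -0.095]
ft_force: [-1.6, -1.9, -4.2]
grip_width: 0.205
grip_force: 60.0
```

```bash
python3 - <<'E'
from h import *
full("side29")
E
```

```text
t 38.75 rim-M mm [-10.14   8.89  47.76] psi 151.04 tilt [ 0.2601 -0.0006] F [-1.6 -1.9 -4.2] Mt [ 0.33  0.79 -0.32] grip 60.0 q [ 0.84 -0.   -1.02  2.    0.2   0.95  0.78]
want-TCP mm rad,tan [0.99 0.34] F rad,tan [ 0.5 -2.5] z 0.2165
edge 214.45
```

Call:
{"op": "play_rows", "data": {"increments": [[[0.0026,0,0.01,0,0,0,-1],[0.0052,0,0.0193,0,0,0,-1],[0.0052,0,0.0193,0,0,0,-1]]]}}

```text
time: 39.1
position: [0.5181, 0.0248, 0.2145]
tool_rot: [0.721, 2.793, -0.094]
ft_force: [-0.1, -1.0, -4.0]
grip_width: 0.198
grip_force: 60.0
```

```bash
python3 - <<'E'
from h import *
full("side30")
E
```

```text
t 39.1 rim-M mm [-10.1    8.91  45.83] psi 151.04 tilt [ 0.2603 -0.0008] F [-0.1 -1.  -4. ] Mt [ 0.18  0.63 -0.3 ] grip 60.0 q [ 0.84  0.   -1.02  2.    0.21  0.94  0.78]
want-TCP mm rad,tan [1.02 0.31] F rad,tan [-0.4 -0.9] z 0.2145
edge 214.94
```

Call:
{"op": "play_rows", "data": {"increments": [[[0.0026,0,0.01,0,0,0,-1],[0.0026,0,0.01,0,0,0,-1]]]}}

```text
time: 39.35
position: [0.5181, 0.0248, 0.2135]
tool_rot: [0.721, 2.793, -0.094]
ft_force: [0.8, -2.4, -3.3]
grip_width: 0.2
grip_force: 60.0
```

Call:
{"op": "play_rows", "data": {"increments": [[[0.0026,0,0.01,0,0,0,-1],[0.0026,0,0.01,0,0,0,-1]]]}}

```text
time: 39.55
position: [0.518, 0.0249, 0.2124]
tool_rot: [0.721, 2.794, -0.094]
ft_force: [0.9, -1.8, -2.5]
grip_width: 0.204
grip_force: 60.0
```

```bash
python3 - <<'E'
from h import *
full("side31")
E
```

```text
t 39.55 rim-M mm [-10.13   8.94  43.66] psi 151.04 tilt [ 0.2601 -0.0008] F [ 0.9 -1.8 -2.5] Mt [ 0.06  0.46 -0.28] grip 60.0 q [ 0.84  0.01 -1.02  2.    0.21  0.94  0.77]
want-TCP mm rad,tan [0.97 0.29] F rad,tan [-1.7 -1.1] z 0.2124
edge 215.45
```

Call:
{"op": "play_rows", "data": {"increments": [[[0.0026,0,0.01,0,0,0,-1],[0.0026,0,0.01,0,0,0,-1]]]}}

```text
time: 39.8
position: [0.5182, 0.0249, 0.2117]
tool_rot: [0.721, 2.793, -0.095]
ft_force: [-1.3, -1.9, 0.4]
grip_width: 0.202
grip_force: 60.0
```

Call:
{"op": "play_rows", "data": {"increments": [[[0.0026,0,0.01,0,0,0,-1],[0.0026,0,0.01,0,0,0,-1]]]}}

```text
time: 40.0
position: [0.5184, 0.0249, 0.211]
tool_rot: [0.721, 2.793, -0.095]
ft_force: [-2.6, -2.9, 3.7]
grip_width: 0.201
grip_force: 60.0
```

```bash
python3 - <<'E'
from h import *
full("side32")
E
```

```text
t 40.0 rim-M mm [-9.79  8.97 42.39] psi 151.05 tilt [ 0.2611 -0.0005] F [-2.6 -2.9  3.7] Mt [-0.51  0.34 -0.53] grip 60.0 q [ 0.84  0.01 -1.03  2.    0.22  0.94  0.77]
want-TCP mm rad,tan [1.32 0.1 ] F rad,tan [ 0.9 -3.8] z 0.211
edge 215.46
```

Call:
{"op": "play_rows", "data": {"increments": [[[-0.001,-0.01,-0.006,0,0,0,-1],[-0.001,-0.01,-0.006,0,0,0,-1],[-0.001,-0.01,-0.006,0,0,0,-1]]]}}

```text
time: 40.35
position: [0.518, 0.0245, 0.2113]
tool_rot: [0.72, 2.792, -0.093]
ft_force: [1.3, -0.7, 1.7]
grip_width: 0.197
grip_force: 60.0
```

```bash
python3 - <<'E'
from h import *
full("side33")
E
```

```text
t 40.35 rim-M mm [-10.12   8.67  42.74] psi 151.07 tilt [ 0.2611 -0.002 ] F [ 1.3 -0.7  1.7] Mt [-0.05 -0.29 -0.21] grip 60.0 q [ 0.84  0.01 -1.02  2.    0.21  0.94  0.78]
want-TCP mm rad,tan [1.18 0.54] F rad,tan [-1.5  0.1] z 0.2113
edge 215.47
```

Call:
{"op": "play_rows", "data": {"increments": [[[0,0.031,0,0.0043,0,0.0161,-1],[0,0.031,0,0.0043,0,0.0161,-1],[0,0.031,0,0.0043,0,0.0161,-1]]]}}

```text
time: 40.7
position: [0.5194, 0.0272, 0.2113]
tool_rot: [0.756, 2.784, -0.098]
ft_force: [1.4, -0.5, 2.4]
grip_width: 0.2
grip_force: 60.0
```

```bash
python3 - <<'E'
from h import *
full()
E
```

```text
t 40.7 rim-M mm [-10.11   8.91  42.59] psi 149.59 tilt [ 0.2605 -0.0018] F [ 1.4 -0.5  2.4] Mt [-0.01 -0.4  -0.1 ] grip 60.0 q [ 0.83  0.02 -1.03  2.    0.23  0.95  0.73]
want-TCP mm rad,tan [1.04 0.62] F rad,tan [-1.4  0.3] z 0.2113
```

Call:
{"op": "play_rows", "data": {"increments": [[[-0.0005,0.026,0,0.0036,0,0.0134,-1],[-0.0011,0.062,0,0.0086,0,0.032,-1],[-0.0011,0.062,0,0.0086,0,0.032,-1]]]}}

```text
time: 41.0
position: [0.5225, 0.0324, 0.2112]
tool_rot: [0.829, 2.766, -0.108]
ft_force: [0.7, -2.1, 4.0]
grip_width: 0.203
grip_force: 60.0
```

```bash
python3 - <<'E'
from h import *
full("side34")
E
```

```text
t 41.0 rim-M mm [-9.93  9.45 42.46] psi 146.63 tilt [ 0.2601 -0.0012] F [ 0.7 -2.1  4. ] Mt [-0.13 -0.39 -0.13] grip 60.0 q [ 0.81  0.05 -1.04  1.98  0.28  0.97  0.63]
want-TCP mm rad,tan [0.92 0.65] F rad,tan [-1.8 -1.4] z 0.2112
edge 215.5
```

Call:
{"op": "play_rows", "data": {"increments": [[[-0.002,-0.042,-0.007,-0.0057,0,-0.0215,-1],[-0.002,-0.042,-0.007,-0.0057,0,-0.0215,-1],[-0.002,-0.042,-0.007,-0.0057,0,-0.0215,-0.5],[-0.002,-0.042,-0.007,-0.0057,0,-0.0215,-0.4],[-0.002,-0.042,-0.007,-0.0057,0,-0.0215,-0.3],[-0.002,-0.042,-0.007,-0.0057,0,-0.0215,0],[-0.002,-0.042,-0.007,-0.0057,0,-0.0215,0.2],[-0.002,-0.042,-0.007,-0.0057,0,-0.0215,0.2]]]}}

```text
time: 41.85
position: [0.5197, 0.0286, 0.2116]
tool_rot: [0.782, 2.779, -0.102]
ft_force: [-0.8, 0.1, 0.9]
grip_width: 0.532
grip_force: 0.0
```

```bash
python3 - <<'E'
from h import *
full("side35")
b=cv2.imread("pics/side35.png");cv2.imwrite("pics/s35c.png",np.clip(cv2.resize(b[140:260,260:400],None,fx=5,fy=5,interpolation=3)*1.4,0,255).astype(np.uint8))
E
```

```text
t 41.85 rim-M mm [-10.77   8.69  42.77] psi 148.56 tilt [ 0.2594 -0.0006] F [-0.8  0.1  0.9] Mt [ 0.18  0.13 -0.01] grip 0.0 q [ 0.83  0.03 -1.03  1.99  0.25  0.95  0.7 ]
want-TCP mm rad,tan [0.54 1.34] F rad,tan [ 0.7 -0.4] z 0.2116
edge 215.5
```

View pics/s35c.png

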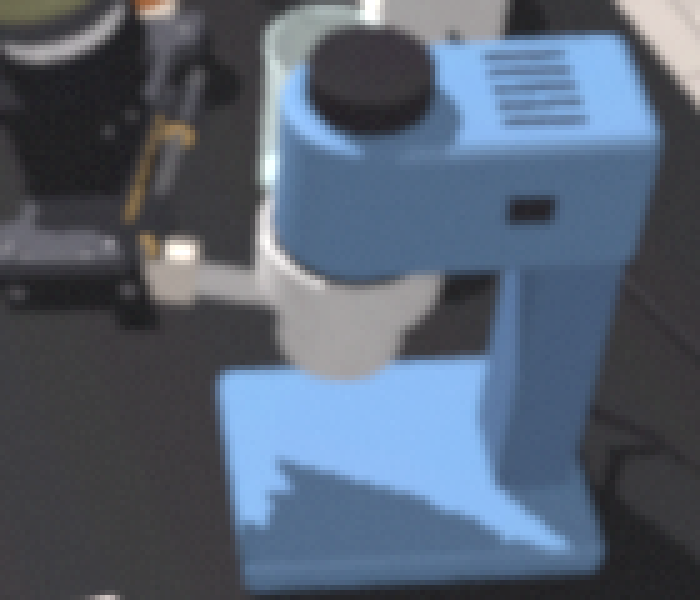

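The cup hangs by itself with the fingers open. Its lowest edge is at row 215.5, against 215.55 expected for the rim at +17 mm. I withdraw straight back along the tool axis.

Call:
{"op": "play_rows", "data": {"increments": [[[0,0,-0.05,0,0,0,0.4],[0,0,-0.2,0,0,0,0.4],[0,0,-0.5,0,0,0,0.4],[0,0,-0.8,0,0,0,0.4],[0,0,-1,0,0,0,0.4],[0,0,-1,0,0,0,0.4]]]}}

```text
time: 42.5
position: [0.4988, 0.0431, 0.3117]
tool_rot: [0.779, 2.773, -0.102]
ft_force: [0.4, 0.8, 0.6]
grip_width: 0.699
grip_force: 0.0
```

Call:
{"op": "play_rows", "data": {"increments": [[[0,0,-0.2,0,0,0,0.4],[0,0,-0.4,0,0,0,0.4],[0,0,-0.4,0,0,0,0.4],[0,0,-0.4,0,0,0,0.4]]]}}

```text
time: 42.9
position: [0.4886, 0.0474, 0.3462]
tool_rot: [0.782, 2.779, -0.103]
ft_force: [0.5, -0.8, -0.8]
grip_width: 0.702
grip_force: 0.0
```

```bash
python3 - <<'E'
from h import *
full("side36");C=cam("side")
b=cv2.imread("pics/side36.png")
# handle: light grey blob left of the collar
m=((b.min(2)>115)&(b.max(2).astype(int)-b.min(2)<45)).astype(np.uint8);m[:, :280]=0;m[:,312:]=0;m[:185]=0;m[205:]=0
n,l,st,ce=cv2.connectedComponentsWithStats(m)
for k in range(1,n):
    if st[k,4]>15: print(st[k],ce[k],plane(C,ce[k],.18))
for a in(145,149,153,166):
    print(a,proj(C,[.6221+.108*np.cos(np.radians(a)),-.0324+.108*np.sin(np.radians(a)),.181]))
E
```

```text
t 42.9 rim-M mm [-41.88  27.48 177.35] psi 148.57 tilt [ 2.594e-01 -2.000e-04] F [ 0.5 -0.8 -0.8] Mt [0.24 0.18 0.02] grip 0.0 q [ 0.83 -0.24 -0.92  1.86 -0.03  1.22  0.93]
want-TCP mm rad,tan [-35.81   1.52] F rad,tan [-0.8 -0.4] z 0.3462
edge 215.5
[280 185  20   9 120] [289.11666667 188.66666667] [[0.53160695 0.01771995 0.18      ]]
[300 192  12   7  65] [305.44615385 195.2       ] [[ 0.56397731 -0.01876261  0.18      ]]
145 [[288.39323401 185.26888104]]
149 [[287.7005901  187.19133155]]
153 [[287.19681308 189.16078311]]
166 [[286.91814492 195.77922967]]
```

```bash
python3 -c "
from bench import ctrl
print(ctrl.close_job())"
```

```text
the job is handed in; nothing more can be done
None
```

I handed in the job at about 43 s with the cup hanging released in the mill's collar: rim about 17 mm above the mouth by the side camera, handle about 15° from square front. I did not confirm the lock itself, because a 4.4° turn-back before letting go met only light resistance. The hand-in call returned no verdict.

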